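# Hand-turn the sander disc

## Task

Before the sander is switched on, check by hand that its disc runs free: pull the lock pin up out of the sander and stand it, fully down, in the hole of the wooden parking block. Then lay closed fingertips lightly on the flat disc and drag it round counter-clockwise (as the red arrow shows, seen from above) through one full turn, at most a quarter turn more, never turning it backwards and never pressing harder than 20 N; lift off and leave it at rest. Leave everything else on the bench where it is.

Things in the scene. Friction and masses are not known exactly. Their poses are not given: they have to be found in the camera images.
- cover_centre (a point): Horizontal disc sander, fixed: white round housing 230 mm across, dark steel cover, its top 120 mm above the bench. This point: on the cover's top plane, on the disc's axis; z up, y towards the lock pin's hole. The flat disc (170 mm across, red-brown, black radial index line starting towards the pin) has its face 5 to 17 mm above this point (pad wear differs, not measured: feel for it).
- disc_low_side (a point): Point of the cover's top plane, fixed to the sander, 55 mm from the disc's axis below the disc's lowest side. The disc leans 1.5 degrees: here its face is 1.4 mm lower than at its middle, opposite 1.4 mm higher. The disc sits on a spring of 12 N per mm (7 mm travel) and sinks when pressed; over 20 N harms its bearing.
- disc (a joint): Rotation of the disc about its nearly vertical axis, rad: 0 at the start, growing counter-clockwise seen from above, not wrapped; a full turn is 6.28. With the lock pin in, it has only about 0.02 rad of play. Turning it takes 0.25 N m (4.5 N sideways at 55 mm radius); fingers pressed too lightly slip over it. It stops at once when let go.
- pin_hole (a point): Mouth of the lock pin's hole (13 mm across, vertical) in a steel boss 50 mm square at the sander's edge, 140 mm from the disc's centre, flush with the cover, 120 mm above the bench.
- pin_grip (a point): Lock pin, loose, 80 g: a black round grip 18 mm across and 38 mm tall on a steel collar (22 mm across, 4 mm thick) with a steel shaft 12 mm across reaching 40 mm below the collar. This point is half-way up the grip, on the axis; z points up along the pin. It starts upright in the sander's hole, collar resting on the boss: lift it by more than 40 mm to clear.
- pin_collar (a point): Point on the lock pin's axis at the underside of the collar, 23 mm below the grip's middle; z points up along the pin.
- park_hole (a point): Centre of the mouth of the hole in the parking block, a fixed wooden block 70 mm square and 60 mm tall: hole 15 mm across, 46 mm deep, vertical. The pin is home when its collar rests on the block.
- tape: Yellow tape measure, 70 x 35 x 60 mm; leave alone.
- offcut_a: Wood offcut, 110 x 80 x 50 mm; leave alone.
- offcut_b: Small dark wood offcut, 60 x 35 x 22 mm; leave alone.
- hexkey: T-handle hex key lying flat, 170 mm long, 24 mm tall; leave alone.
- jar: Jar of screws, 70 mm across, 85 mm tall; leave alone.
- brush: Bench brush lying flat; leave alone.
- corkblock: Cork sanding block, 100 x 60 x 32 mm; leave alone.
Not all that is in view belongs to the job. Leave any pink look-alike of the part that bears pin_grip alone.

How it is judged (in metres and radians):
On the way, in this order (a step that is already met when the one before it is completed fails the run):
1. the lock pin stands fully down in the parking block (horizontal distance between pin_collar and park_hole below 0.008 m and z of pin_collar in the frame of park_hole between -0.006 and 0.006 m and angle between pin_collar's own z axis and vertical below 0.25 rad), for 0.2 s.
2. the disc has been turned counter-clockwise through one full turn (value of joint disc above 5.95 rad).
At the end, for the whole second after the job is handed in: the lock pin stands in the parking block's hole, its collar within 6 mm of the block's top, within 8 mm of the hole's axis and upright within 0.25 rad, at rest; the disc has turned counter-clockwise between 5.95 and 8.1 rad from its start (one turn to a quarter more) and is at rest (all of step 1 and value of joint disc between 5.95 and 8.1 rad and velocity of joint disc between -0.05 and 0.05 rad/s and linear speed of lock_pin below 0.02 m/s); the robot touches nothing.
It fails at once if the disc is pressed with more than 20 N (contact force between any of the fingers, the arm and disc above 20 N).
It fails at once if the disc is turned backwards by more than 0.25 rad (value of joint disc below -0.25 rad).
It fails at once if the disc is turned far past one and a quarter turns (value of joint disc above 8.1 rad).
It fails at once if a bystander is moved more than 30 mm (distance of any of tape, offcut_a, offcut_b, hexkey, jar, brush, corkblock from where it was at the start of the episode above 0.03 m).
It also fails if it takes over 72 s, if anything falls off the work surface, if the arm or the gripper's body presses on something with over 40 N, if the wrist force passes 120 N, or if a joint passes its speed limit or range.

## Robot

A 6-joint arm with a two-finger parallel gripper is mounted at the origin on the work surface. World frame = base frame: x ahead of the robot, y to its left, z up, the work surface at z = 0. Lengths are in mm, angles in degrees, forces in N, time in s.
With the tool pointing down it reaches from about 350 to 800 mm from the base axis. Payload 7.3 kg.
Tool frame: the origin (TCP) lies midway between the tips of the shut fingers; the grasp point (between the pads) lies 19 mm behind it; y points along the fingers, z is the direction in which the jaws open and shut, and the axes are right-handed (so a half turn about y gives the same grasp; the last joint's range is limited). The gripper opens to 85 mm and grips with 20 to 120 N. Pads are 22 mm wide; open, the fingers measure 114 mm over their backs; the gripper's body (76 mm by 85 mm) begins 54 mm behind the grasp point. The pads swing forward as they close: fully open they stand 13 mm farther back than shut.
Start: joints at [66.005, 19.595, 87.324, -0, 73.075, -8.365], TCP at [141.436, 505.612, 204.422] pointing down, gripper open.
Joint ranges: [-145.02, 145.02], [-44.19, 115.74], [2.07, 154.8], [-57.11, 237.11], [16.16, 152.29], [-177.93, 177.93]. Speed limits (degrees/s): [147.25, 147.25, 180, 180, 180, 180].

## Interface

Orientations are given as a 3x3 rotation matrix whose columns are the frame's x, y, z axes.
In Python, from station import arm gives the robot as it stands.
- The arm moves only by the shell command python3 -m crank 'ROWS' [FORCE]. ROWS is a JSON object of lists of equal length, an entry for each row: "rotation": the turn, a rotation vector about the tool's x, y, z in degrees, a list of three; "delta_pos": the shift along the tool's x, y, z in mm, a list of three; "hand": the closure, from -1 (fully open) to 1 (shut). In form: {"rotation": [[wx, wy, wz], ...], "delta_pos": [[x, y, z], ...], "hand": [hand, ...]}. A call has 1 to 20 rows; each row shifts and turns the commanded pose from where the row before left it, along the tool's axes as they then stand; what a row does not reach is not made up. A row lasts 1/10 s, in which the tool goes at most 50 mm and 8.59 degrees, less where a joint would pass 70% of its speed; a pose out of reach is approached as far as the arm can. A call with a gripper value outside its range is refused whole. The fingers move at their own pace and stop on an object; FORCE is the grip in N (left out, the last holds). Time passes only in rows, so rows that do not move let the fingers close. It gives the time, the measured TCP pose, the force and the opening at its end, in the units of the state.
- arm.read_state(): the state, without advancing time (a new reading comes with each control period).
- arm.capture(name): name is "side" or "top" or "wrist"; returns (picture, depth): 420x560x3 uint8, red, green, blue; 420x560 float32, mm along the optical axis (not along the pixel's ray), 0 where there is no reading.
- arm.camera_model(name): a dict with "fx", "fy", "cx", "cy" (pixels), "R" (3x3) and "t" (3): a world point X has camera coordinates R X + t; the wrist camera has in their place "tool_from_camera" (4x4, takes a point from camera to tool coordinates, whose origin is the TCP and whose axes are the tool frame's). Camera axes: x right, y down, z forward; pixel columns grow to the right and rows downward; lengths in mm; the calibration is good to about 2 mm. A picture is of the moment at which its call begins: read the wrist's pose just before it. camera_model takes no time and is no camera call.
- arm.finish_job(): hands the job in, once; it reports no verdict.
The state is a dict: "time": time; "joints": joint angles; "joint_vel": joint speeds; "effort": joint torques, N m; "tcp_pos": TCP position; "ee_rot": TCP orientation; "wrist_force": force on the tool from outside, world axes, zero at the start; "moment": the same for the moment, N m; "grip_width": opening from 0.0 (shut) to 1.0 (fully open).
Only numpy, scipy, OpenCV 4.12 (cv2) and the standard library are available. Lean on these libraries where they do the work, as an engineer would, in place of code of your own. Each camera call takes 0.05 s, during which the arm holds its last target.

## Working session

There is one attempt and no reset: what is moved stays moved. The work goes in short steps, Python scripts to look and compute and a shell command to move; the robot and the scene stay as the last step left them, time stands still between calls to the robot, and variables do not carry over. Pictures are saved under pics/ and viewed, and the job is handed in when it is done.

```bash
ls; mkdir -p pics
python3 - <<'E'
from station import arm
import cv2,numpy as np
s=arm.read_state();print(s)
for n in ("side","top","wrist"):
    p,d=arm.capture(n);np.savez(f"pics/{n}0.npz",p=p,d=d);cv2.imwrite(f"pics/{n}0.png",p[:,:,::-1])
    print(n,arm.camera_model(n))
E
```

```text
pics
{'time': 0.0, 'joints': array([ 6.60052423e+01,  1.96389936e+01,  8.73745885e+01,  2.17075780e-04,
        7.30750340e+01, -8.36271879e+00]), 'joint_vel': array([-0.03590934, -0.04890074, -0.01324907,  0.04772076,  0.02768454,
        0.03037301]), 'effort': array([-1.68512510e-03, -4.33680117e+01, -2.46014911e+01, -2.37242430e-04,
        7.90220074e-03,  2.34146006e-05]), 'tcp_pos': array([141.2478923 , 505.20426857, 203.7189189 ]), 'ee_rot': array([[ 9.63011670e-01, -6.32258318e-04,  2.69458946e-01],
       [-2.69459591e-01, -1.41151196e-03,  9.63010663e-01],
       [-2.28526976e-04, -9.99998804e-01, -1.52967056e-03]]), 'wrist_force': array([ 0.38697936, -0.30617379, -0.82702787]), 'moment': array([-0.02787515, -0.01741202, -0.01238448]), 'grip_width': 0.9986670645633156}
side {'fx': 474.08359463558696, 'fy': 474.08359463558696, 'cx': 283.1043482880434, 'cy': 212.16362881674834, 'R': array([[-0.98266744, -0.18525316, -0.00678028],
       [-0.12194087,  0.67351331, -0.72904749],
       [ 0.13962496, -0.71558444, -0.68442953]]), 't': array([ 566.59020517,  168.20539987, 1213.33867968])}
top {'fx': 536.2497928719579, 'fy': 536.2497928719579, 'cx': 287.86544093822863, 'cy': 209.86541998864547, 'R': array([[-0.00865894, -0.99995096, -0.0048062 ],
       [-0.99721735,  0.00899097, -0.07400484],
       [ 0.07404442,  0.00415203, -0.9972463 ]]), 't': array([   1.9823283 ,  599.22720058, 1562.19641278])}
wrist {'fx': 291.97773284719136, 'fy': 291.97773284719136, 'cx': 277.9677351557407, 'cy': 203.61277121489604, 'tool_from_camera': array([[-3.73170426e-04,  9.46578289e-01,  3.22473880e-01,
        -8.41842780e+01],
       [ 1.00731408e-04, -3.22473866e-01,  9.46578362e-01,
        -1.68696016e+02],
       [ 9.99999925e-01,  3.85718299e-04,  2.49875457e-05,
        -2.51948470e-01],
       [ 0.00000000e+00,  0.00000000e+00,  0.00000000e+00,
         1.00000000e+00]])}
```

View pics/side0.png

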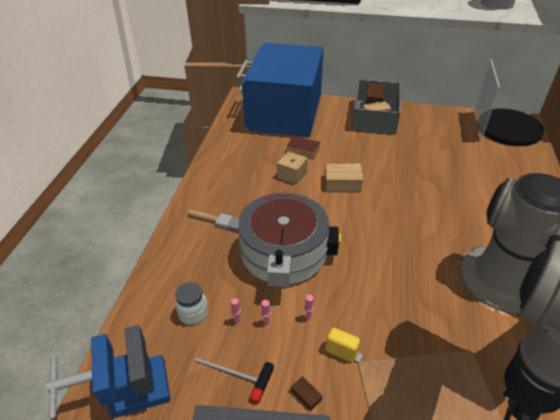

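View pics/top0.png

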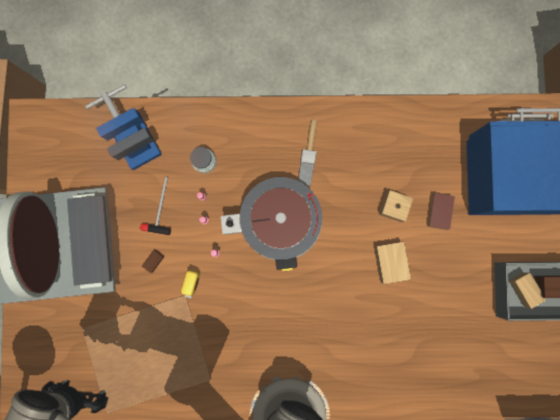

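View pics/wrist0.png

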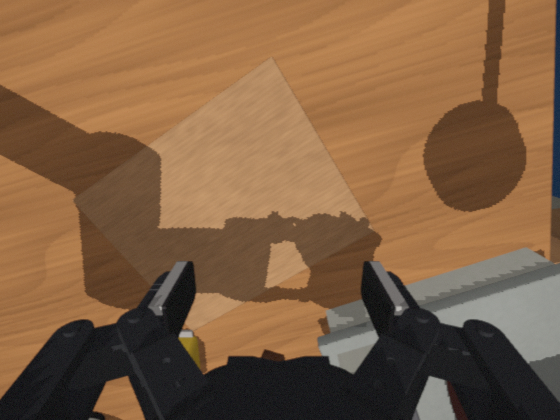

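The side and top views show the sander at top (281,217), with the black pin in the boss at top (230,223). The wooden block with the hole is at top (397,205), and three pink look-alikes stand at (201,195), (203,219) and (214,253). The black one in the boss fits the description. I'll confirm it with enlarged crops.

```bash
cat > h.py <<'E'
import numpy as np,cv2
from station import arm
def world(cam,u,v,z=None,d=None):
    m=arm.camera_model(cam);R=np.array(m["R"]);t=np.array(m["t"])
    r=np.array([(u-m["cx"])/m["fx"],(v-m["cy"])/m["fy"],1.])
    if d is not None: return R.T@(r*d-t)
    o=-R.T@t; w=R.T@r; return o+w*(z-o[2])/w[2]
E
python3 - <<'E'
from h import *
p=np.load("pics/top0.npz")
im=p["p"][:,:,::-1]
a=cv2.resize(im[170:275,185:325],None,fx=5.5,fy=5.5,interpolation=cv2.INTER_CUBIC)
cv2.imwrite("pics/c1.png",a)
b=cv2.resize(im[180:230,370:430],None,fx=10,fy=10,interpolation=cv2.INTER_CUBIC)
cv2.imwrite("pics/c2.png",b)
s=np.load("pics/side0.npz")["p"][:,:,::-1]
cv2.imwrite("pics/c3.png",cv2.resize(s[140:290,220:370],None,fx=4,fy=4,interpolation=cv2.INTER_CUBIC))
d=p["d"]
for u,v in [(281,217),(281,225),(255,219),(230,223),(229,232),(232,214),(397,206),(390,210),(404,212),(281,170),(262,190)]:
    print(u,v,world("top",u,v,d=float(d[v,u])))
E
```

```text
281 217 [571.88734455  15.34054157 127.11451319]
281 225 [550.17869227  15.64238062 119.46593759]
255 219 [566.98807523  87.01297612 127.45456875]
230 223 [554.54757786 151.44052475 167.40397484]
229 232 [532.07500926 159.58519009 119.72125477]
232 214 [581.63039134 150.82818176 123.49508032]
397 206 [ 607.8697254  -325.97840589   20.85737234]
390 210 [ 593.14496007 -297.1423581    63.16065276]
404 212 [ 587.21840285 -337.83113572   60.24774293]
281 170 [720.56045037  16.31831505   6.24666837]
262 190 [647.47686224  67.4672733  124.53349062]
```

View pics/c1.png

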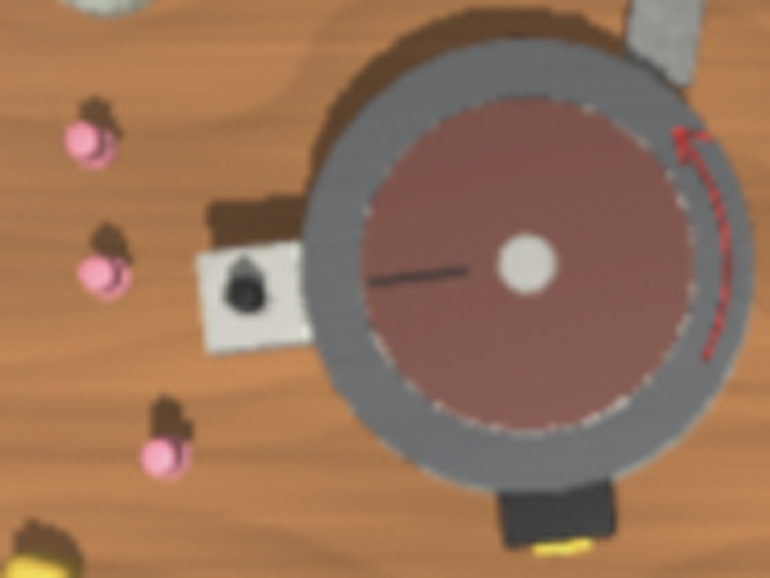

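View pics/c2.png

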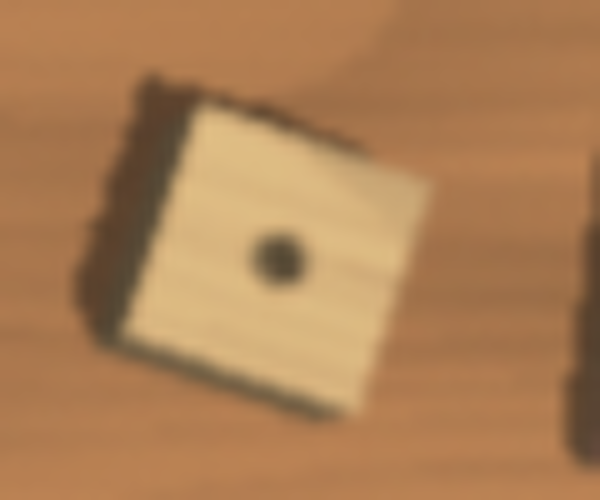

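View pics/c3.png

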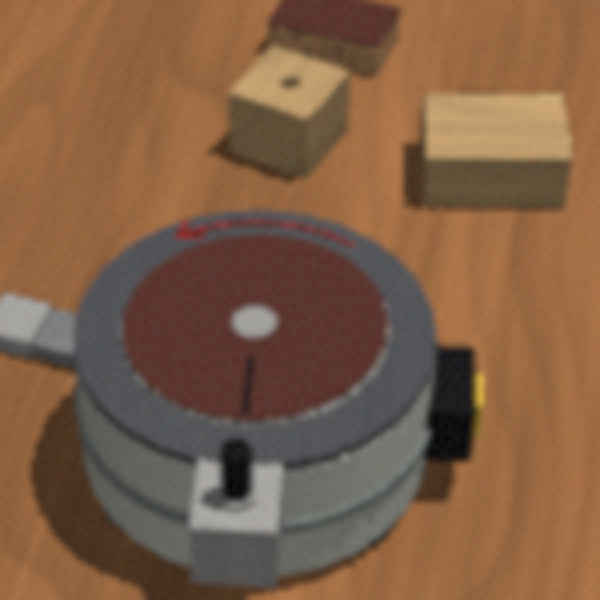

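Run:
```python
from h import *
def T(x,y,f,u0,v0,z,cam="top"): 
    w=world(cam,(x+.5)/f-.5+u0,(y+.5)/f-.5+v0,z=z); print(w.round(1)); return w
print("top: cover ctr, hub, pin top, park, index-line ends")
T(528,265,5.5,185,170,120);h=T(527,263,5.5,185,170,131);p=T(246,293,5.5,185,170,162);k=T(279,260,10,370,180,60)
for c in [(200,103),(430,183),(358,414),(120,333)]: T(*c,10,370,180,60)
T(370,282,5.5,185,170,130);T(467,271,5.5,185,170,130)
print(np.hypot(*(h-p)[:2]))
print("side: hub, pin top, park")
T(255,321,4,220,140,131,"side");T(237,450,4,220,140,162,"side");T(291,82,4,220,140,60,"side")
```

```text
top: cover ctr, hub, pin top, park, index-line ends
[570.2  16.6 120. ]
[570.5  16.9 131. ]
[555.2 153.9 162. ]
[ 606.  -319.5   60. ]
[ 651.8 -297.8   60. ]
[ 627.9 -363.5   60. ]
[ 561.4 -341.1   60. ]
[ 585.4 -273.2   60. ]
[561.8  95.5 130. ]
[566.9  47.  130. ]
137.83142454589034
side: hub, pin top, park
[570.5  24.  131. ]
[555.1 159.5 162. ]
[ 606.4 -316.8   60. ]
```

The black pin in the boss is confirmed, at about (555,156). The park hole is about (606,-318.5) and the disc centre about (570,18). Top and side differ by a few mm in y, so I'll refine with the wrist camera. First I'll turn the jaws along world x, then go above the pin.

```bash
python3 -m crank '{"rotation":[[0,8.27,0],[0,8.27,0],[0,8.27,0],[0,8.27,0],[0,8.27,0],[0,8.27,0],[0,8.27,0],[0,8.27,0],[0,8.27,0]],"delta_pos":[[0,-7,0],[0,-7,0],[0,-7,0],[0,-7,0],[0,-7,0],[0,-7,0],[0,0,0],[0,0,0],[0,0,0]],"hand":[-1,-1,-1,-1,-1,-1,-1,-1,-1]}'; python3 -m crank '{"rotation":[[0,0,0],[0,0,0],[0,0,0],[0,0,0],[0,0,0],[0,0,0],[0,0,0],[0,0,0],[0,0,0],[0,0,0],[0,0,0],[0,0,0],[0,0,0],[0,0,0],[0,0,0]],"delta_pos":[[25,0,30],[25,0,30],[25,0,30],[25,0,30],[25,0,30],[25,0,30],[25,0,30],[25,0,30],[25,0,30],[25,0,30],[25,0,30],[25,0,30],[25,0,30],[25,0,24],[0,0,0]],"hand":[-1,-1,-1,-1,-1,-1,-1,-1,-1,-1,-1,-1,-1,-1,-1]}'
python3 - <<'E'
from h import *
s=arm.read_state();print(s)
p,d=arm.capture("wrist");np.savez("pics/w1.npz",p=p,d=d,pos=s["tcp_pos"],R=s["ee_rot"]);cv2.imwrite("pics/w1.png",p[:,:,::-1])
E
```

```text
time: 1.05
tcp_pos: [141.3, 505.4, 246.2]
ee_rot: [[-0.007, -0.0, 1.0], [-1.0, -0.0, -0.007], [0.0, -1.0, -0.0]]
wrist_force: [-0.7, 0.9, -0.9]
grip_width: 0.996
time: 2.55
tcp_pos: [557.3, 151.8, 245.3]
ee_rot: [[-0.005, -0.0, 1.0], [-1.0, -0.001, -0.005], [0.001, -1.0, -0.0]]
wrist_force: [-0.3, -0.2, -0.3]
grip_width: 0.997
{'time': 2.55, 'joints': array([ 7.67712685e+00,  2.37493722e+01,  7.45152761e+01, -6.52774094e-02,
        8.17717373e+01,  7.99031269e+00]), 'joint_vel': array([ 3.49491594, -2.10685139,  3.07805615,  1.87418722,  0.69149448,
        2.56062168]), 'effort': array([-1.22148704e+00, -4.84038126e+01, -2.68676734e+01, -2.18611322e-01,
       -3.96911055e-02, -4.40754304e-01]), 'tcp_pos': array([557.33503126, 151.83180086, 245.25026595]), 'ee_rot': array([[-5.30239852e-03, -4.78628931e-04,  9.99985828e-01],
       [-9.99985216e-01, -1.20229412e-03, -5.30297074e-03],
       [ 1.20481524e-03, -9.99999163e-01, -4.72246812e-04]]), 'wrist_force': array([-0.31262502, -0.15268501, -0.31358744]), 'moment': array([ 0.00793818,  0.04224976, -0.02544192]), 'grip_width': 0.9965118852962415}
```

View pics/w1.png

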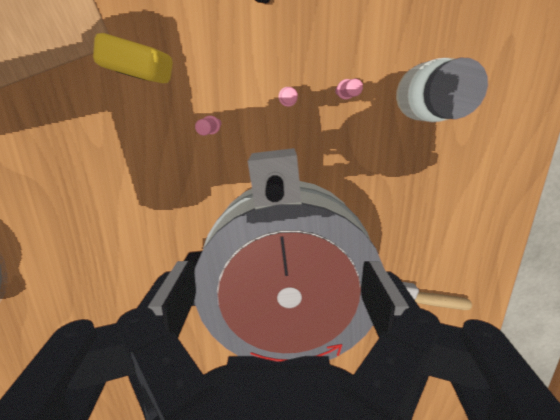

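```bash
cat >> h.py <<'E'
def wpt(u,v,z,pos,R,d=None):
    m=arm.camera_model("wrist");M=np.array(m["tool_from_camera"])
    r=np.array([(u-m["cx"])/m["fx"],(v-m["cy"])/m["fy"],1.])
    o=R@M[:3,3]+pos; w=R@(M[:3,:3]@r)
    return o+w*((z-o[2])/w[2] if d is None else d)
def wf(f):
    a=np.load(f); return a["p"][:,:,::-1],a["d"],a["pos"],a["R"]
E
python3 - <<'E'
from h import *
im,d,pos,R=wf("pics/w1.npz")
cv2.imwrite("pics/c4.png",cv2.resize(im[140:320,190:390],None,fx=3,fy=3,interpolation=cv2.INTER_CUBIC))
cv2.imwrite("pics/c5.png",cv2.resize(im[145:215,240:310],None,fx=8,fy=8,interpolation=cv2.INTER_CUBIC))
E
```

```text
(no output)
```

View pics/c4.png

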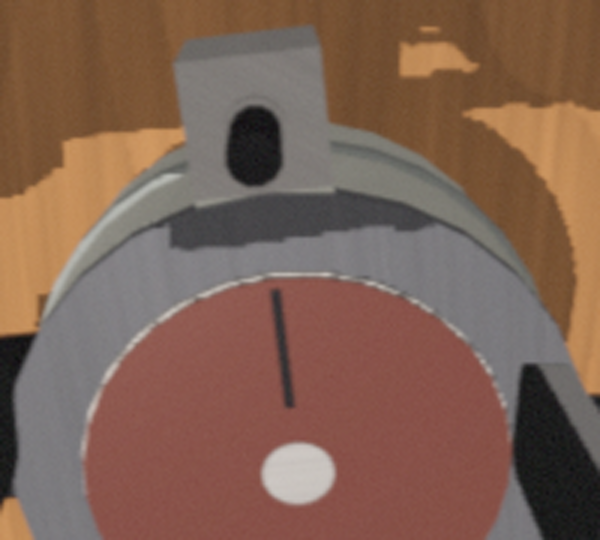

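View pics/c5.png

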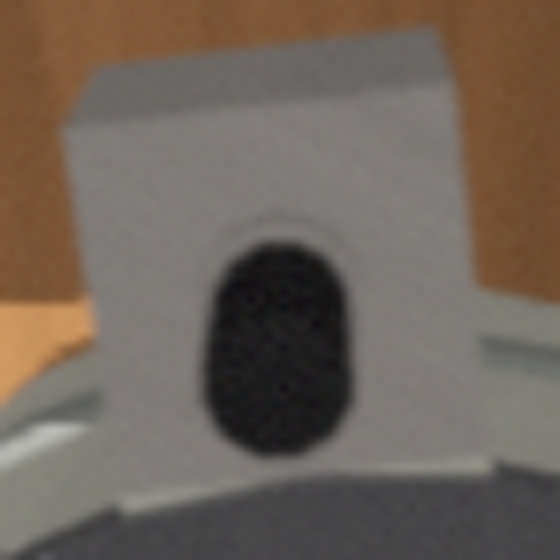

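Run:
```python
from h import *
im,d,pos,R=wf("pics/w1.npz")
c=lambda x,y,z,f=8,u0=240,v0=145: print(z,wpt((x+.5)/f-.5+u0,(y+.5)/f-.5+v0,z,pos,R).round(1))
c(280,455,162);c(278,242,124)
for q in [(65,130),(455,85),(120,510),(495,470)]: c(*q,120)
print('left/right rim');c(207,385,162);c(353,385,162)
print('hub');c(298,473,130,3,190,140);
print('idx');c(275,290,130,3,190,140);c(290,407,130,3,190,140)
for u,v in [(274,195),(274,197),(250,170),(289,298),(280,265),(250,300),(320,320),(330,250),(260,330),(320,260),(285,215)]: print(u,v,wpt(u,v,0,pos,R,float(d[v,u])).round(1))
```

```text
162 [553.1 151.1 162. ]
124 [552.5 166.9 124. ]
120 [525.6 180.6 120. ]
120 [574.9 186.1 120. ]
120 [531.  129.4 120. ]
120 [581.  134.8 120. ]
left/right rim
162 [545.  159.5 162. ]
162 [561.4 159.4 162. ]
hub
130 [568.3  23.6 130. ]
idx
130 [559.5 101.  130. ]
130 [565.1  52.9 130. ]
274 195 [552.6 156.9 161. ]
274 197 [552.6 154.9 160.7]
250 170 [527.6 171.2 120.3]
289 298 [568.5  18.7 124.8]
280 265 [558.   63.  124.7]
250 300 [522.6  17.1 126.1]
320 320 [606.6 -14.5 123.2]
330 250 [613.8  80.6 122.7]
260 330 [533.2 -27.3 125.4]
320 260 [603.   68.7 123.9]
285 215 [563.6 121.4 119.4]
```

```bash
python3 -m crank '{"rotation":[[0,0,0],[0,0,0],[0,0,0]],"delta_pos":[[-6,20,0],[0,20,0],[0,20,0]],"hand":[-0.2,-0.2,-0.2]}'
```

```text
time: 2.9
tcp_pos: [554.0, 162.4, 185.8]
ee_rot: [[0.0, -0.0, 1.0], [-1.0, 0.0, 0.0], [-0.0, -1.0, -0.0]]
wrist_force: [-0.1, -0.1, 0.2]
grip_width: 0.602
```

```bash
python3 -m crank '{"rotation":[[0,0,0],[0,0,0],[0,0,0],[0,0,0]],"delta_pos":[[4,15,0],[0,15,0],[0,15,0],[0,11,0]],"hand":[-0.2,-0.2,-0.2,-0.2]}'
python3 - <<'E'
from h import *
s=arm.read_state();print(s["tcp_pos"])
p,d=arm.capture("wrist");np.savez("pics/w2.npz",p=p,d=d,pos=s["tcp_pos"],R=s["ee_rot"]);cv2.imwrite("pics/w2.png",p[:,:,::-1])
p,d=arm.capture("side");cv2.imwrite("pics/s2.png",cv2.resize(p[170:300,210:380,::-1],None,fx=4,fy=4,interpolation=cv2.INTER_CUBIC))
E
```

```text
time: 3.3
tcp_pos: [553.8, 158.2, 129.5]
ee_rot: [[0.0, -0.001, 1.0], [-1.0, 0.0, 0.0], [-0.0, -1.0, -0.001]]
wrist_force: [0.9, -0.4, 0.9]
grip_width: 0.603
[553.79523925 158.16274097 129.48433528]
```

View pics/w2.png

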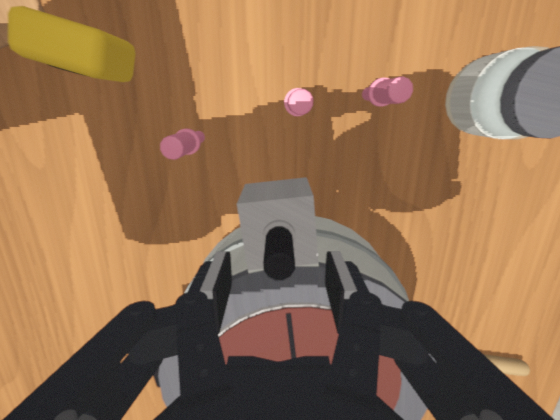

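View pics/s2.png

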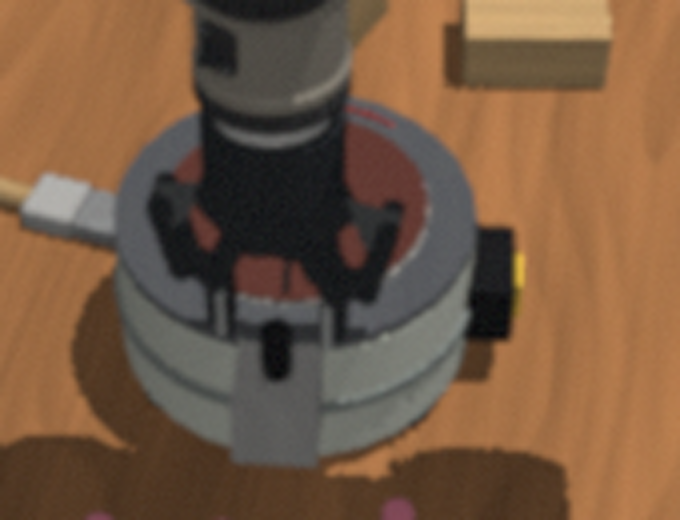

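Run:
```python
from h import *
m=arm.camera_model("wrist");M=np.linalg.inv(np.array(m["tool_from_camera"]))
def pr(x):
    c=M@np.r_[x,1.];return (m["fx"]*c[0]/c[2]+m["cx"]).round(1),(m["fy"]*c[1]/c[2]+m["cy"]).round(1)
print("tool pts TCP,tip open pads(-8), grasp open",pr([0,0,0]),[pr([x,y,25]) for x in(-11,11) for y in(-8,-35)])
im,d,pos,R=wf("pics/w2.npz")
for w in [(554,158,162),(554,158,124),(554,149,162),(554,167,124)]: print(w,pr(R.T@(np.array(w)-pos)))
ms=arm.camera_model("side")
def ps(X):
    c=np.array(ms["R"])@X+ms["t"];return ((ms["fx"]*c[0]/c[2]+ms["cx"]-210)*4).round(),((ms["fy"]*c[1]/c[2]+ms["cy"]-170)*4).round()
for w in [(554,158,162),(554,158,124),(579,158,133),(529,158,133),(579,158,165)]: print(w,ps(np.array(w,float)))
cv2.imwrite("pics/c6.png",cv2.resize(im[180:340,190:370],None,fx=4,fy=4,interpolation=cv2.INTER_CUBIC))
print([(v,wpt(279,v,0,pos,R,float(d[v,279])).round(1)) for v in (262,268,274)])
```

```text
tool pts TCP,tip open pads(-8), grasp open (np.float64(279.5), np.float64(241.7)) [(np.float64(321.2), np.float64(231.1)), (np.float64(328.5), np.float64(252.8)), (np.float64(319.5), np.float64(263.4)), (np.float64(326.2), np.float64(289.3))]
(554, 158, 162) (np.float64(280.1), np.float64(269.2))
(554, 158, 124) (np.float64(279.8), np.float64(238.2))
(554, 149, 162) (np.float64(280.0), np.float64(283.6))
(554, 167, 124) (np.float64(279.8), np.float64(225.6))
(554, 158, 162) (np.float64(278.0), np.float64(327.0))
(554, 158, 124) (np.float64(279.0), np.float64(371.0))
(579, 158, 133) (np.float64(236.0), np.float64(355.0))
(529, 158, 133) (np.float64(321.0), np.float64(367.0))
(579, 158, 165) (np.float64(234.0), np.float64(317.0))
[(262, array([553.4, 162.3, 161.9])), (268, array([553.4, 158.5, 161.6])), (274, array([553.4, 154.7, 161.4]))]
```

View pics/c6.png

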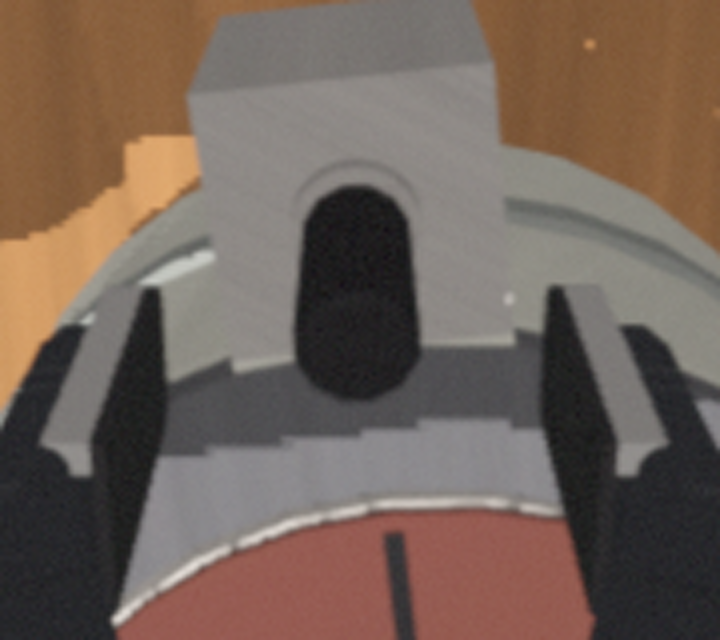

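Run:
```python
from h import *
im,d,pos,R=wf("pics/w2.npz")
for u,v in [(333,253),(336,258),(341,268),(346,280),(349,288),(217,256),(213,264),(206,282),(330,262),(330,280)]: print(u,v,(R.T@(wpt(u,v,0,pos,R,float(d[v,u]))-pos)).round(1))
```

```text
333 253 [-10.8 -34.9  27.3]
336 258 [-10.6 -39.7  28. ]
341 268 [-11.3 -50.1  28.3]
346 280 [-11.4 -60.1  28.4]
349 288 [-10.6 -64.7  28.7]
217 256 [-10.5 -37.5 -31.8]
213 264 [-11.2 -46.6 -31.9]
206 282 [-10.7 -60.6 -31.9]
330 262 [ -9.5 -41.7  24.7]
330 280 [ -2.1 -46.   24.4]
```

The wrist view shows the pin centred between the fingers at (279,255). The pad tips appear farther back than expected, so I'll close lightly and check the overlap.

```bash
python3 -m crank '{"rotation":[[0,0,0],[0,0,0],[0,0,0],[0,0,0],[0,0,0]],"delta_pos":[[0,0,0],[0,0,0],[0,0,0],[0,0,0],[0,0,0]],"hand":[0.2,0.4,0.5,0.5,0.5]}' 20
python3 - <<'E'
from h import *
s=arm.read_state();print(s["tcp_pos"])
p,d=arm.capture("wrist");np.savez("pics/w3.npz",p=p,d=d,pos=s["tcp_pos"],R=s["ee_rot"]);cv2.imwrite("pics/w3.png",cv2.resize(p[180:340,190:370,::-1],None,fx=4,fy=4,interpolation=cv2.INTER_CUBIC))
p,d=arm.capture("side");cv2.imwrite("pics/s3.png",cv2.resize(p[170:300,210:380,::-1],None,fx=4,fy=4,interpolation=cv2.INTER_CUBIC))
E
```

```text
time: 3.9
tcp_pos: [555.2, 157.2, 130.7]
ee_rot: [[-0.001, 0.001, 1.0], [-1.0, 0.0, -0.001], [-0.0, -1.0, 0.001]]
wrist_force: [0.9, -0.3, -1.0]
grip_width: 0.251
[555.20820898 157.18782448 130.69506603]
```

View pics/w3.png

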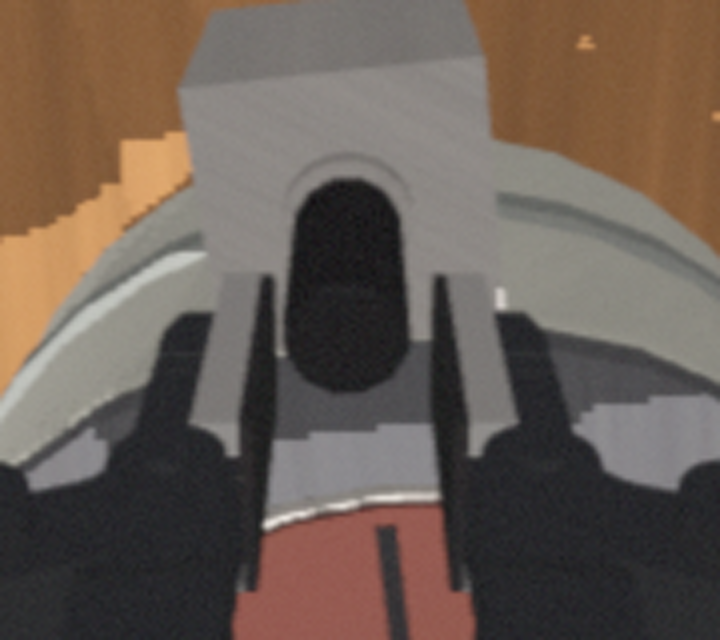

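View pics/s3.png

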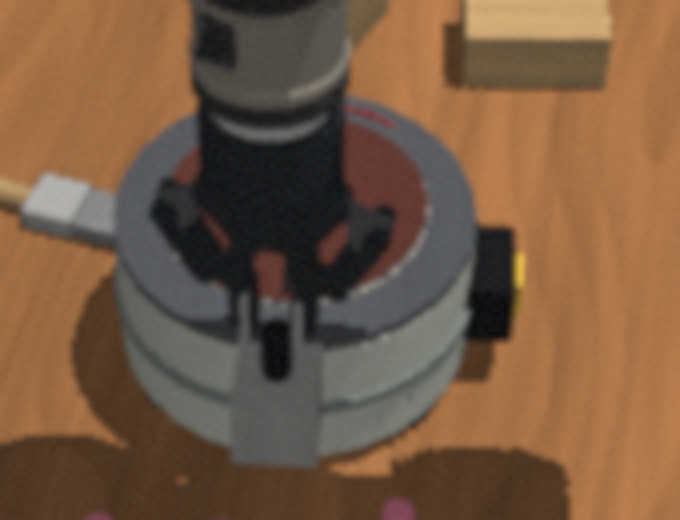

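Run:
```python
from h import *
im,d,pos,R=wf("pics/w3.npz")
for u,v in [(304,250),(307,250),(309,256),(312,270),(316,284),(299,252),(300,262),(249,250),(246,260),(277,258),(277,268)]: print(u,v,wpt(u,v,0,pos,R,float(d[v,u])).round(1),(R.T@(wpt(u,v,0,pos,R,float(d[v,u]))-pos)).round(1))
```

```text
304 250 [567.8 168.3 162.9] [-11.1 -32.2  12.6]
307 250 [569.4 168.1 162.6] [-11.  -31.9  14.2]
309 256 [569.8 168.4 169.4] [-11.2 -38.7  14.6]
312 270 [569.8 168.6 182.8] [-11.4 -52.1  14.6]
316 284 [570.5 167.7 192.5] [-10.6 -61.8  15.3]
299 252 [565.1 167.8 164.2] [-10.6 -33.5   9.9]
300 262 [565.  167.6 174. ] [-10.4 -43.3   9.8]
249 250 [539.1 168.3 162.9] [-11.1 -32.2 -16.1]
246 260 [538.6 168.3 173.3] [-11.1 -42.6 -16.6]
277 258 [553.7 162.6 161.1] [ -5.4 -30.5  -1.5]
277 268 [553.7 156.  160.4] [  1.2 -29.7  -1.5]
```

Both views place the real pad tips at z≈160, about 30 mm behind the reported TCP, so they only reach the top of the grip. I'll open a little, lower in small steps and watch the force.

```bash
python3 -m crank '{"rotation":[[0,0,0],[0,0,0],[0,0,0],[0,0,0]],"delta_pos":[[0,0,0],[0,3,-1],[0,3,0],[0,2,0]],"hand":[0,0,0,0]}'; python3 -m crank '{"rotation":[[0,0,0],[0,0,0]],"delta_pos":[[0,2,0],[0,1,0]],"hand":[0,0]}'; python3 -m crank '{"rotation":[[0,0,0],[0,0,0]],"delta_pos":[[0,2,0],[0,1,0]],"hand":[0,0]}'
```

```text
time: 4.4
tcp_pos: [553.8, 157.2, 121.9]
ee_rot: [[-0.001, -0.001, 1.0], [-1.0, 0.0, -0.001], [-0.0, -1.0, -0.001]]
wrist_force: [-0.1, -0.3, -0.3]
grip_width: 0.5
time: 4.6
tcp_pos: [554.0, 157.1, 119.1]
ee_rot: [[-0.001, -0.0, 1.0], [-1.0, 0.0, -0.001], [-0.0, -1.0, -0.0]]
wrist_force: [-1.1, -0.4, 0.6]
grip_width: 0.497
time: 4.8
tcp_pos: [554.0, 157.2, 116.2]
ee_rot: [[-0.001, -0.0, 1.0], [-1.0, 0.0, -0.001], [-0.0, -1.0, -0.0]]
wrist_force: [0.2, -0.0, -0.3]
grip_width: 0.499
```

```bash
python3 -m crank '{"rotation":[[0,0,0],[0,0,0]],"delta_pos":[[0,3,0],[0,2,0]],"hand":[0,0]}'; python3 -m crank '{"rotation":[[0,0,0],[0,0,0]],"delta_pos":[[0,3,0],[0,2,0]],"hand":[0,0]}'
python3 - <<'E'
from h import *
s=arm.read_state();print(s["tcp_pos"])
p,d=arm.capture("wrist");pos,R=s["tcp_pos"],s["ee_rot"];np.savez("pics/w4.npz",p=p,d=d,pos=pos,R=R);cv2.imwrite("pics/w4.png",cv2.resize(p[180:340,190:370,::-1],None,fx=4,fy=4,interpolation=cv2.INTER_CUBIC))
p,d=arm.capture("side");cv2.imwrite("pics/s4.png",cv2.resize(p[170:300,210:380,::-1],None,fx=4,fy=4,interpolation=cv2.INTER_CUBIC))
E
```

```text
time: 5.0
tcp_pos: [554.0, 157.2, 111.1]
ee_rot: [[-0.001, -0.0, 1.0], [-1.0, 0.0, -0.001], [-0.0, -1.0, -0.0]]
wrist_force: [0.4, 0.2, -0.3]
grip_width: 0.501
time: 5.2
tcp_pos: [554.0, 157.2, 106.0]
ee_rot: [[-0.001, -0.0, 1.0], [-1.0, 0.0, -0.001], [-0.0, -1.0, -0.0]]
wrist_force: [-0.1, -0.4, -1.2]
grip_width: 0.497
[553.95333936 157.17884582 106.03498537]
```

View pics/w4.png

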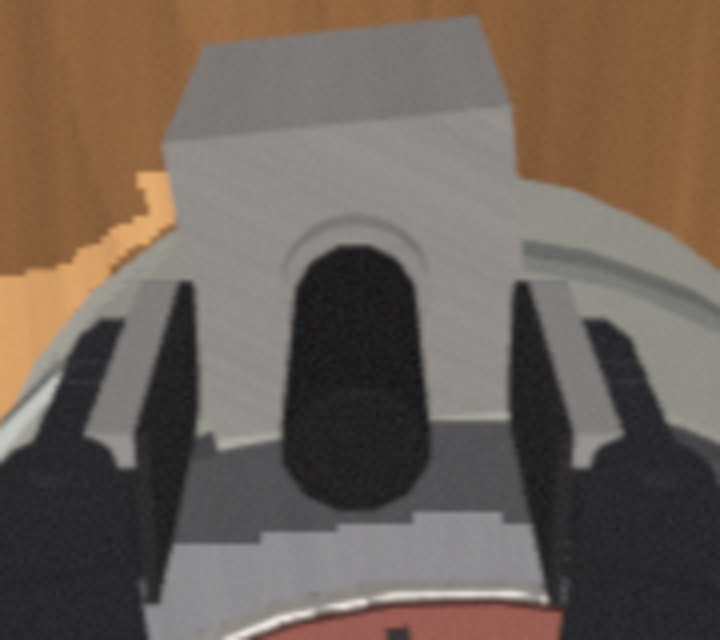

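View pics/s4.png

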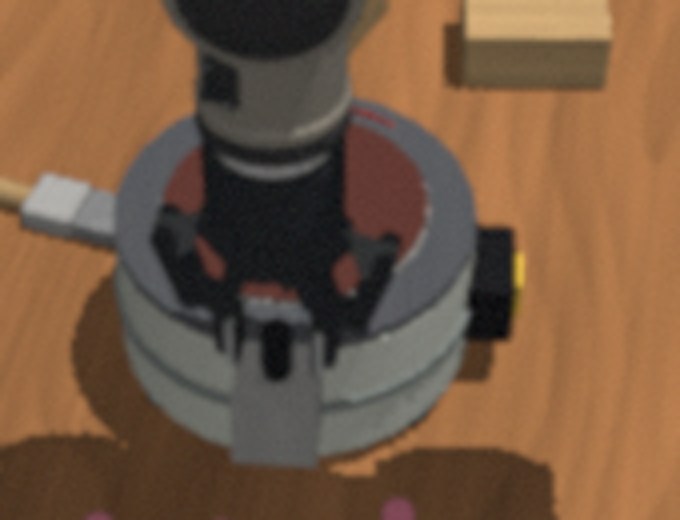

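The visible pads now straddle the grip. Down another 5 mm, then grip.

```bash
python3 -m crank '{"rotation":[[0,0,0],[0,0,0],[0,0,0],[0,0,0],[0,0,0],[0,0,0],[0,0,0],[0,0,0]],"delta_pos":[[-0.5,3,0],[0,2,0],[0,0,0],[0,0,0],[0,0,0],[0,0,0],[0,0,0],[0,0,0]],"hand":[0,0,0.3,0.6,1,1,1,1]}' 40
python3 - <<'E'
from h import *
s=arm.read_state();print(s["tcp_pos"],s["wrist_force"],s["moment"])
p,d=arm.capture("wrist");pos,R=s["tcp_pos"],s["ee_rot"];np.savez("pics/w5.npz",p=p,d=d,pos=pos,R=R);cv2.imwrite("pics/w5.png",cv2.resize(p[180:340,190:370,::-1],None,fx=4,fy=4,interpolation=cv2.INTER_CUBIC))
E
```

```text
time: 6.1
tcp_pos: [554.1, 157.7, 101.5]
ee_rot: [[-0.001, 0.0, 1.0], [-1.0, 0.0, -0.001], [-0.0, -1.0, 0.0]]
wrist_force: [0.4, 0.2, -0.7]
grip_width: 0.196
[554.1414447  157.72035216 101.49371848] [ 0.40280429  0.16530174 -0.74943875] [0.02915724 0.02055574 0.02874763]
```

View pics/w5.png

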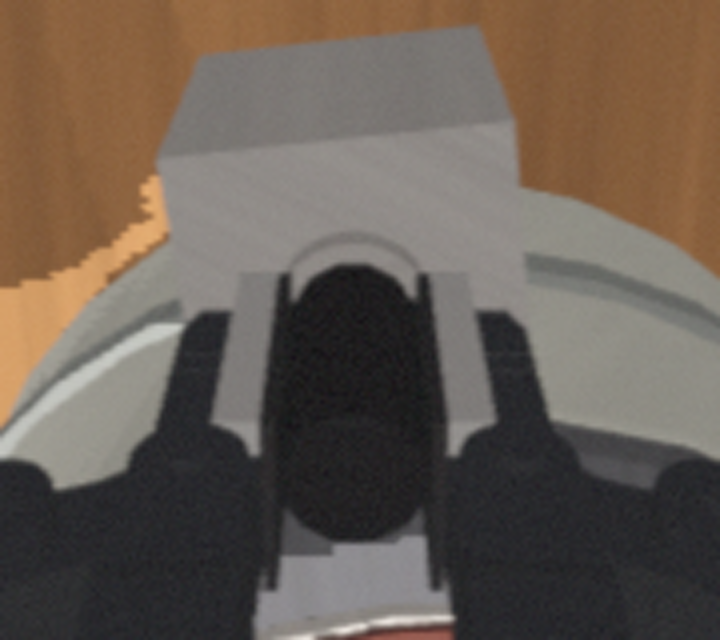

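```bash
python3 -m crank '{"rotation":[[0,0,0],[0,0,0],[0,0,0],[0,0,0],[0,0,0],[0,0,0],[0,0,0],[0,0,0],[0,0,0]],"delta_pos":[[0,-5,0],[0,-10,0],[0,-10,0],[0,-10,0],[0,-10,0],[0,-10,0],[0,-12,0],[0,-15,0],[0,0,0]],"hand":[1,1,1,1,1,1,1,1,1]}'
python3 - <<'E'
from h import *
s=arm.read_state();print(s["tcp_pos"],s["wrist_force"],s["moment"])
p,d=arm.capture("wrist");pos,R=s["tcp_pos"],s["ee_rot"];np.savez("pics/w6.npz",p=p,d=d,pos=pos,R=R);cv2.imwrite("pics/w6.png",p[:,:,::-1])
p,d=arm.capture("side");cv2.imwrite("pics/s6.png",cv2.resize(p[150:300,210:380,::-1],None,fx=4,fy=4,interpolation=cv2.INTER_CUBIC))
E
```

```text
time: 7.05
tcp_pos: [555.3, 157.9, 186.0]
ee_rot: [[-0.001, 0.004, 1.0], [-1.0, 0.001, -0.001], [-0.001, -1.0, 0.004]]
wrist_force: [0.2, 0.2, -0.3]
grip_width: 0.2
[555.29803388 157.87293241 185.99887218] [ 0.22847332  0.19863325 -0.33312089] [ 0.02444143 -0.00213892 -0.00052048]
```

View pics/w6.png

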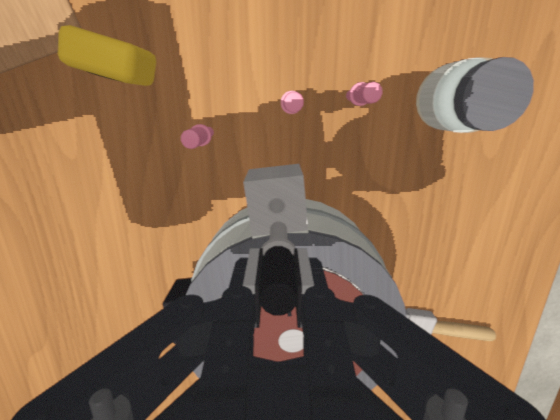

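View pics/s6.png

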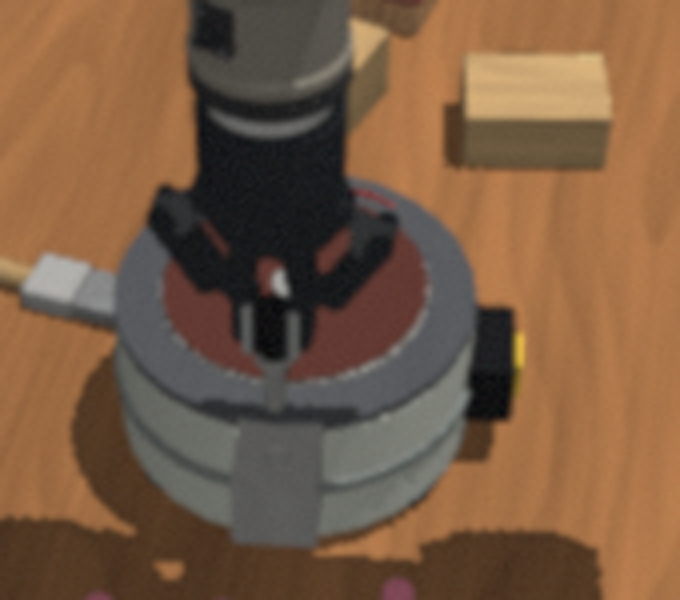

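Run:
```python
from h import *
im,d,pos,R=wf("pics/w6.npz")
cv2.imwrite("pics/c7.png",cv2.resize(im[160:245,240:320],None,fx=7,fy=7,interpolation=cv2.INTER_CUBIC))
```

```text
(no output)
```

View pics/c7.png

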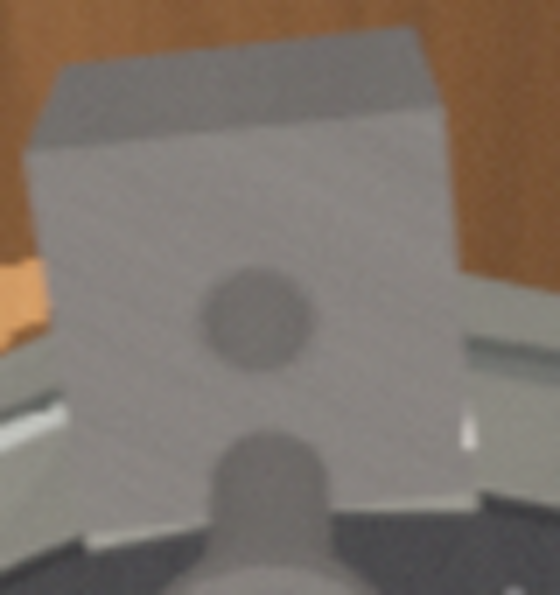

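```bash
python3 -m crank '{"rotation":[[0,0,0],[0,0,0],[0,0,0],[0,0,0],[0,0,0],[0,0,0],[0,0,0],[0,0,0],[0,0,0],[0,0,0],[0,0,0],[0,0,0],[0,0,0]],"delta_pos":[[20,0,2],[40,0,4],[40,0,4],[40,0,4],[40,0,4],[40,0,4],[40,0,4],[40,0,4],[40,0,4],[40,0,4],[30,0,4],[10,0,0],[0,0,0]],"hand":[1,1,1,1,1,1,1,1,1,1,1,1,1]}'
python3 - <<'E'
from h import *
s=arm.read_state();print(s["tcp_pos"],s["joint_vel"].round(1))
p,d=arm.capture("wrist");pos,R=s["tcp_pos"],s["ee_rot"];np.savez("pics/w7.npz",p=p,d=d,pos=pos,R=R);cv2.imwrite("pics/w7.png",p[:,:,::-1])
E
```

```text
time: 8.45
tcp_pos: [594.9, -263.4, 182.0]
ee_rot: [[-0.003, -0.002, 1.0], [-1.0, 0.001, -0.003], [-0.001, -1.0, -0.002]]
wrist_force: [-1.2, 0.8, -1.1]
grip_width: 0.197
[ 594.91209023 -263.4338043   181.95210928] [ 2.5 -1.4  1.5  0.9  0.1  0.9]
```

View pics/w7.png

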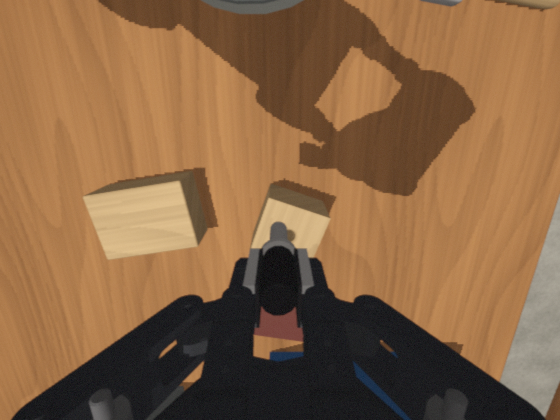

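```bash
python3 -m crank '{"rotation":[[0,0,0],[0,0,0],[0,0,0],[0,0,0]],"delta_pos":[[25,0,6],[25,0,6],[2,0,0],[0,0,0]],"hand":[1,1,1,1]}'
python3 - <<'E'
from h import *
s=arm.read_state();print(s["tcp_pos"],s["joint_vel"].round(1))
p,d=arm.capture("wrist");pos,R=s["tcp_pos"],s["ee_rot"];np.savez("pics/w8.npz",p=p,d=d,pos=pos,R=R);cv2.imwrite("pics/w8.png",cv2.resize(p[130:250,230:350,::-1],None,fx=5,fy=5,interpolation=cv2.INTER_CUBIC))
E
```

```text
time: 8.9
tcp_pos: [607.6, -312.9, 182.9]
ee_rot: [[-0.0, -0.001, 1.0], [-1.0, 0.001, -0.0], [-0.001, -1.0, -0.001]]
wrist_force: [0.2, 0.5, -1.9]
grip_width: 0.198
[ 607.57307051 -312.91738467  182.91941224] [ 0.9 -0.9  0.8  0.3  0.1  0.1]
```

View pics/w8.png

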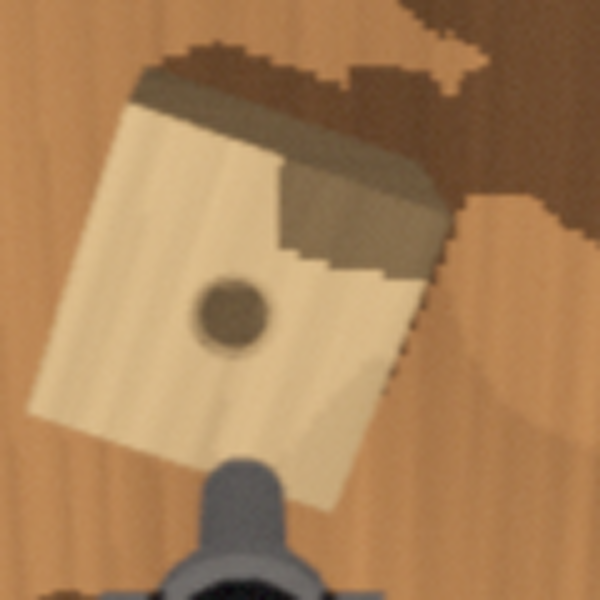

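Run:
```python
from h import *
_,_,pos,R=wf("pics/w6.npz")
h=wpt((258+.5)/7-.5+240,(320+.5)/7-.5+160,120,pos,R);print("boss hole",h)
m=arm.camera_model("wrist")
# shaft end (visible rim nearest) in each
a=wpt((268+.5)/7-.5+240,(430+.5)/7-.5+160,186-101.5+120-40,pos,R);print("shaft far rim tool",(R.T@(a-pos)).round(1))
_,_,p2,R2=wf("pics/w8.npz")
k=wpt((232+.5)/5-.5+230,(315+.5)/5-.5+130,60,p2,R2);print("park",k)
for q in [(132,102),(450,213),(333,512),(28,410)]: print(wpt((q[0]+.5)/5-.5+230,(q[1]+.5)/5-.5+130,60,p2,R2).round(1))
a=wpt((243+.5)/5-.5+230,(457+.5)/5-.5+130,182.9-101.5+120-40,p2,R2);print("shaft far rim tool",(R2.T@(a-p2)).round(1))
off=h[:2]-np.array([554.1,157.7]);print("offset",off,"target",k[:2]-off)
```

```text
boss hole [553.22191039 159.58754251 120.        ]
shaft far rim tool [-5.5 21.5 -1.1]
park [ 604.31350631 -316.9057797    60.        ]
[ 584.5 -272.8   60. ]
[ 648.7 -295.2   60. ]
[ 626.3 -361.7   60. ]
[ 560.8 -338.    60. ]
shaft far rim tool [-5.4 21.5 -0.9]
offset [-0.87808961  1.88754251] target [ 605.19159592 -318.79332221]
```

```bash
python3 -m crank '{"rotation":[[0,0,0],[0,0,0],[0,0,0],[0,0,0],[0,0,0],[0,0,0]],"delta_pos":[[5.5,20,-2.4],[0,20,0],[0,20,0],[0,20,0],[0,7,0],[0,0,0]],"hand":[1,1,1,1,1,1]}'
python3 - <<'E'
from h import *
s=arm.read_state();print(s["tcp_pos"],s["joint_vel"].round(1))
p,d=arm.capture("wrist");pos,R=s["tcp_pos"],s["ee_rot"];np.savez("pics/w9.npz",p=p,d=d,pos=pos,R=R);cv2.imwrite("pics/w9.png",cv2.resize(p[130:280,210:360,::-1],None,fx=4,fy=4,interpolation=cv2.INTER_CUBIC))
E
```

```text
time: 9.55
tcp_pos: [604.8, -318.2, 95.6]
ee_rot: [[0.0, -0.002, 1.0], [-1.0, 0.002, 0.0], [-0.002, -1.0, -0.002]]
wrist_force: [0.6, 0.5, -0.8]
grip_width: 0.197
[ 604.80662275 -318.22385208   95.58946488] [-0.3 -1.3 -2.4  0.   0.9 -0.1]
```

View pics/w9.png

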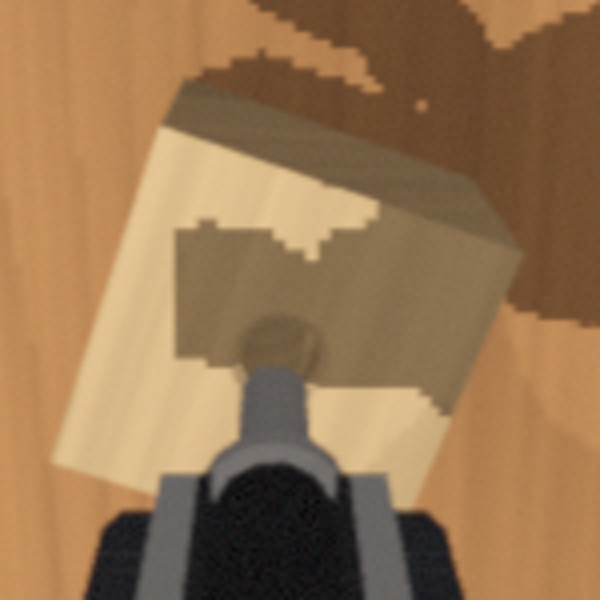

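```bash
python3 -m crank '{"rotation":[[0,0,0],[0,0,0],[0,0,0],[0,0,0],[0,0,0],[0,0,0]],"delta_pos":[[0.5,2,0.9],[0,4,0],[0,4,0],[0,4,0],[0,4,0],[0,3,0]],"hand":[1,1,1,1,1,1]}'
python3 - <<'E'
from h import *
s=arm.read_state();print(s["tcp_pos"],s["wrist_force"],s["moment"])
p,d=arm.capture("wrist");cv2.imwrite("pics/w10.png",cv2.resize(p[130:280,210:360,::-1],None,fx=4,fy=4,interpolation=cv2.INTER_CUBIC))
E
```

```text
time: 10.2
tcp_pos: [605.9, -320.0, 74.9]
ee_rot: [[-0.001, -0.0, 1.0], [-1.0, 0.001, -0.001], [-0.001, -1.0, -0.0]]
wrist_force: [-0.7, 1.0, -0.9]
grip_width: 0.197
[ 605.92337478 -320.0325937    74.86415583] [-0.66595286  1.026566   -0.8575369 ] [0.23244247 0.03754397 0.01899666]
```

View pics/w10.png

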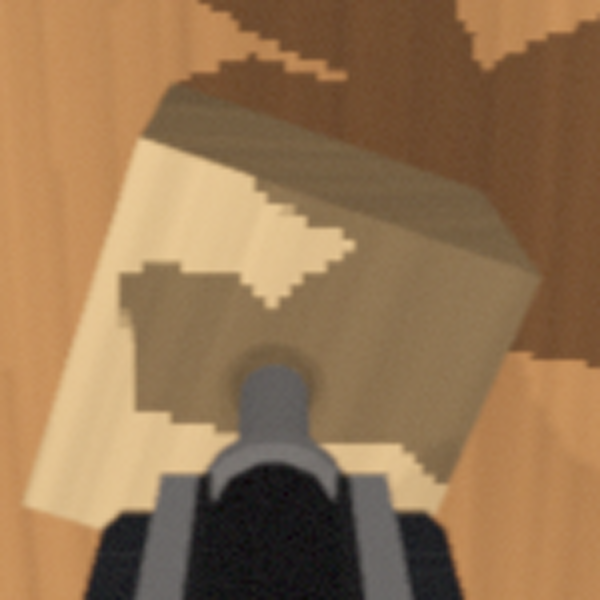

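```bash
python3 -m crank '{"rotation":[[0,0,0],[0,0,0],[0,0,0],[0,0,0]],"delta_pos":[[-0.7,4,0],[0,4,0],[0,4,0],[0,4,0]],"hand":[1,1,1,1]}'; python3 -m crank '{"rotation":[[0,0,0],[0,0,0],[0,0,0],[0,0,0]],"delta_pos":[[0,4,0],[0,4,0],[0,3,0],[0,2,0]],"hand":[1,1,1,1]}'
```

```text
time: 10.65
tcp_pos: [606.0, -319.7, 59.0]
ee_rot: [[-0.001, -0.0, 1.0], [-1.0, 0.0, -0.001], [-0.0, -1.0, -0.0]]
wrist_force: [-0.4, -0.3, -0.5]
grip_width: 0.199
time: 11.05
tcp_pos: [606.0, -319.7, 46.0]
ee_rot: [[-0.001, -0.0, 1.0], [-1.0, 0.0, -0.001], [-0.0, -1.0, -0.0]]
wrist_force: [0.4, 1.0, -0.6]
grip_width: 0.198
```

```bash
python3 -m crank '{"rotation":[[0,0,0],[0,0,0],[0,0,0],[0,0,0]],"delta_pos":[[0,2,0],[0,1,0],[0,1,0],[0,0,0]],"hand":[1,1,1,1]}'; python3 -m crank '{"rotation":[[0,0,0],[0,0,0]],"delta_pos":[[0,1,0],[0,0,0]],"hand":[1,1]}'
```

```text
time: 11.45
tcp_pos: [606.1, -319.7, 42.3]
ee_rot: [[-0.001, 0.0, 1.0], [-1.0, 0.0, -0.001], [-0.0, -1.0, 0.0]]
wrist_force: [-1.1, 0.0, -0.4]
grip_width: 0.2
time: 11.65
tcp_pos: [606.2, -319.7, 41.5]
ee_rot: [[-0.001, 0.0, 1.0], [-1.0, -0.0, -0.001], [0.0, -1.0, 0.0]]
wrist_force: [0.8, -0.1, 0.1]
grip_width: 0.193
```

```bash
python3 -m crank '{"rotation":[[0,0,0],[0,0,0],[0,0,0],[0,0,0],[0,0,0],[0,0,0],[0,0,0],[0,0,0],[0,0,0],[0,0,0]],"delta_pos":[[0,0,0],[0,0,0],[0,0,0],[0,0,0],[0,-10,0],[0,-20,0],[0,-30,0],[0,-30,0],[0,-20,0],[0,0,0]],"hand":[0.4,0.2,0,0,0,0,0,0,0,0]}'
python3 - <<'E'
from h import *
s=arm.read_state();print(s["tcp_pos"],s["wrist_force"],s["moment"])
p,d=arm.capture("wrist");pos,R=s["tcp_pos"],s["ee_rot"];np.savez("pics/w11.npz",p=p,d=d,pos=pos,R=R);cv2.imwrite("pics/w11.png",cv2.resize(p[130:330,180:380,::-1],None,fx=3,fy=3,interpolation=cv2.INTER_CUBIC))
E
```

```text
time: 12.65
tcp_pos: [607.8, -320.8, 156.2]
ee_rot: [[-0.001, 0.007, 1.0], [-1.0, -0.004, -0.001], [0.004, -1.0, 0.007]]
wrist_force: [0.8, -0.3, -0.6]
grip_width: 0.502
[ 607.77682083 -320.78745001  156.2349512 ] [ 0.80732028 -0.34969381 -0.62519497] [-0.01468764 -0.0421844  -0.02350252]
```

View pics/w11.png

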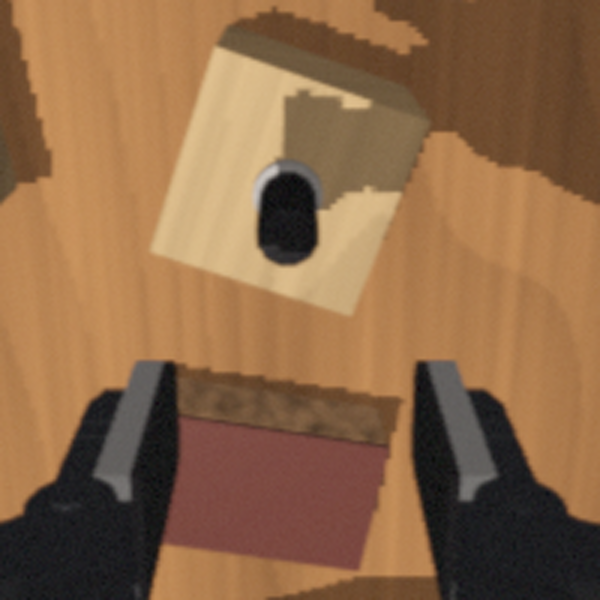

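Step 1 looks done: the collar is on the block at crop (288,190). I'll check the pin's height, and fit the disc plane against the cover plane from the earlier wrist depth.

Run:
```python
from h import *
im,d,pos,R=wf("pics/w11.npz")
print("pin top",[wpt(u,v,0,pos,R,float(d[v,u])).round(1) for u,v in [(276,208),(276,211)]])
m=arm.camera_model("wrist")
def cloud(f):
    im,d,pos,R=wf(f);M=np.array(m["tool_from_camera"])
    v,u=np.mgrid[:420,:560]
    r=np.stack([(u-m["cx"])/m["fx"],(v-m["cy"])/m["fy"],np.ones_like(u)],-1)*d[...,None]
    P=(r@M[:3,:3].T+M[:3,3])@R.T+pos
    return im,P,d
def cloudT():
    a=np.load("pics/top0.npz");d=a["d"];m=arm.camera_model("top");v,u=np.mgrid[:420,:560]
    r=np.stack([(u-m["cx"])/m["fx"],(v-m["cy"])/m["fy"],np.ones_like(u)],-1)*d[...,None]
    return a["p"][:,:,::-1],(r-m["t"])@np.array(m["R"]),d
for nm,(im,P,d),c in [("w1",cloud("pics/w1.npz"),(568.4,20)),("top",cloudT(),(570.5,17))]:
    x,y,z=P[...,0],P[...,1],P[...,2];rr=np.hypot(x-c[0],y-c[1]);hsv=cv2.cvtColor(np.ascontiguousarray(im),cv2.COLOR_BGR2HSV)
    red=((hsv[...,0]<12)|(hsv[...,0]>170))&(hsv[...,1]>90)
    for lab,mask in [("disc",red&(rr>15)&(rr<80)&(z>112)&(z<145)),("cover",(rr>90)&(rr<112)&(z>114)&(z<128)&(hsv[...,1]<60))]:
        X=np.c_[x[mask]-c[0],y[mask]-c[1],np.ones(mask.sum())];zz=z[mask]
        for _ in range(3):
            k,*_=np.linalg.lstsq(X,zz,rcond=None);e=zz-X@k;g=abs(e)<2.5*e.std();X,zz=X[g],zz[g]
        print(nm,lab,len(zz),k.round(4),e.std().round(2))
    if nm=="w1":
        mask=red&(rr<100)&(z>112)&(z<145); print("ctr",np.mean([x[mask].min(),x[mask].max()]),np.mean([y[mask].min(),y[mask].max()]))
```

```text
pin top [array([ 605.5, -317.9,  101.1]), array([ 605.5, -320.6,  101. ])]
w1 disc 11505 [-2.710000e-02 -2.700000e-03  1.243944e+02] 0.59
w1 cover 6575 [-1.000000e-03  3.000000e-04  1.191126e+02] 0.61
ctr 568.596487368484 11.573094105960323
top disc 2420 [-2.640000e-02 -1.700000e-03  1.246072e+02] 3.05
top cover 1607 [ 2.100000e-03 -1.400000e-03  1.196898e+02] 2.87
```

Pin top measured at z≈101 against the expected 102, so it is home. The disc fits a plane about 5.2 mm above the cover with gradient (-0.026,-0.003), which puts the low side towards +x and matches the 1.5°. The centre from the pin, boss axis and hub is about (569.6,18.7) in TCP coordinates. Next I'll go to the +y side of the disc at r = 60 with the fingers shut.

```bash
python3 -m crank '{"rotation":[[0,0,0],[0,0,0],[0,0,0],[0,0,0],[0,0,0],[0,0,0],[0,0,0],[0,0,0],[0,0,0],[0,0,0],[0,0,0],[0,0,0],[0,0,0],[0,0,0]],"delta_pos":[[-20,0,-2],[-36,0,-3],[-36,0,-3],[-36,0,-3],[-36,0,-3],[-36,0,-3],[-36,0,-3],[-36,0,-3],[-36,0,-3],[-36,0,-3],[-36,0,-4],[-18,5,-3],[0,10,0],[0,10,0]],"hand":[1,1,1,1,1,1,1,1,1,1,1,1,1,1]}' 40
python3 - <<'E'
from h import *
s=arm.read_state();print(s["tcp_pos"],s["wrist_force"],s["moment"])
p,d=arm.capture("wrist");pos,R=s["tcp_pos"],s["ee_rot"];np.savez("pics/w12.npz",p=p,d=d,pos=pos,R=R);cv2.imwrite("pics/w12.png",p[:,:,::-1])
E
```

```text
time: 14.1
tcp_pos: [569.9, 78.2, 124.9]
ee_rot: [[-0.0, -0.002, 1.0], [-1.0, -0.0, -0.0], [0.0, -1.0, -0.002]]
wrist_force: [-0.7, -0.3, -0.0]
grip_width: -0.003
[569.8984656   78.23787555 124.88238771] [-0.71982093 -0.30829889 -0.00364497] [-0.0313557  -0.01883637 -0.03546867]
```

View pics/w12.png

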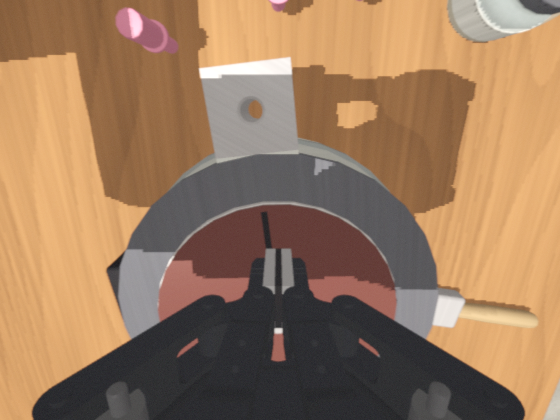

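Run:
```python
from h import *
im,d,pos,R=wf("pics/w12.npz")
cv2.imwrite("pics/c8.png",cv2.resize(im[195:345,220:340],None,fx=5,fy=5,interpolation=cv2.INTER_CUBIC)[:600])
for v in range(244,300,5): print(v,[(R.T@(wpt(u,v,0,pos,R,float(d[v,u]))-pos)).round(1).tolist() for u in (273,284)])
```

```text
244 [[2.0, 0.6, -4.2], [1.4, -0.4, 2.9]]
249 [[-11.8, -32.5, -3.5], [-10.9, -30.6, 2.2]]
254 [[-10.4, -35.2, -3.5], [-11.5, -37.3, 2.1]]
259 [[-11.7, -42.6, -3.4], [-11.1, -41.6, 2.0]]
264 [[-11.0, -46.1, -3.3], [-10.9, -46.0, 1.9]]
269 [[-10.8, -50.3, -3.2], [-11.3, -51.0, 1.8]]
274 [[-10.7, -54.3, -3.2], [-11.0, -54.8, 1.8]]
279 [[-11.3, -59.2, -3.1], [-11.4, -59.4, 1.7]]
284 [[-11.1, -62.7, -3.0], [-10.9, -62.2, 1.6]]
289 [[-8.6, -62.6, -3.1], [-9.1, -63.3, 1.6]]
294 [[-7.1, -64.0, -3.0], [-12.3, -71.1, 1.5]]
299 [[-7.0, -67.3, -3.0], [-12.0, -73.9, 1.4]]
```

View pics/c8.png

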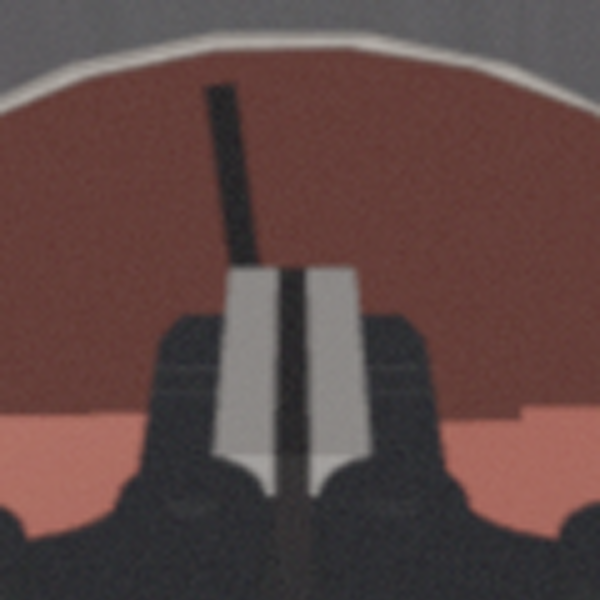

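Shut tips sit about 30.5 mm behind the TCP, so contact should come at TCP z ≈ 94.5. I'll descend and feel for it.

```bash
python3 -m crank '{"rotation":[[0,0,0],[0,0,0],[0,0,0],[0,0,0],[0,0,0]],"delta_pos":[[0,6,0],[0,6,0],[0,3,0],[0,2,0],[0,0,0]],"hand":[1,1,1,1,1]}'; for i in 1; do python3 -m crank '{"rotation":[[0,0,0],[0,0,0],[0,0,0],[0,0,0]],"delta_pos":[[0,3,0],[0,2,0],[0,1,0],[0,0,0]],"hand":[1,1,1,1]}'; done; python3 -m crank '{"rotation":[[0,0,0],[0,0,0],[0,0,0]],"delta_pos":[[0,2,0],[0,1,0],[0,0,0]],"hand":[1,1,1]}'
```

```text
time: 14.65
tcp_pos: [570.5, 78.1, 109.2]
ee_rot: [[-0.001, -0.0, 1.0], [-1.0, 0.0, -0.001], [-0.0, -1.0, -0.0]]
wrist_force: [0.8, 0.0, -0.5]
grip_width: -0.001
time: 15.05
tcp_pos: [570.4, 78.4, 103.3]
ee_rot: [[-0.001, -0.0, 1.0], [-1.0, 0.0, -0.001], [-0.0, -1.0, -0.0]]
wrist_force: [-0.6, -0.3, 0.1]
grip_width: 0.002
time: 15.35
tcp_pos: [570.4, 78.4, 100.2]
ee_rot: [[-0.001, -0.0, 1.0], [-1.0, 0.0, -0.001], [-0.0, -1.0, -0.0]]
wrist_force: [-0.4, 0.0, 0.3]
grip_width: 0.001
```

```bash
for i in 1; do python3 -m crank '{"rotation":[[0,0,0],[0,0,0],[0,0,0]],"delta_pos":[[0,1,0],[0,1,0],[0,0,0]],"hand":[1,1,1]}'|grep -E "tcp|force"; done; python3 -m crank '{"rotation":[[0,0,0],[0,0,0]],"delta_pos":[[0,0.7,0],[0,0,0]],"hand":[1,1]}'|grep -E "tcp|force";python3 -m crank '{"rotation":[[0,0,0],[0,0,0]],"delta_pos":[[0,0.5,0],[0,0,0]],"hand":[1,1]}'|grep -E "tcp|force";python3 -m crank '{"rotation":[[0,0,0],[0,0,0]],"delta_pos":[[0,0.5,0],[0,0,0]],"hand":[1,1]}'|grep -E "tcp|force"
```

```text
tcp_pos: [570.6, 78.4, 98.4]
wrist_force: [-0.2, 1.0, -0.6]
tcp_pos: [570.6, 78.4, 98.0]
wrist_force: [-1.1, 0.4, 2.0]
tcp_pos: [570.6, 78.4, 97.7]
wrist_force: [-0.9, -0.3, 4.8]
tcp_pos: [570.7, 78.4, 97.5]
wrist_force: [-2.4, 0.3, 7.1]
```

Contact was felt at a commanded z of about 97.8, with a combined stiffness near 5 N/mm. Now I'll compute the circle increments for r = 60, 4.5° per row, following the lean.

Run:
```python
from h import *
th=np.radians(90+4.5*np.arange(0,101));X=60*np.cos(th);Y=60*np.sin(th)
acc=np.zeros(3)
T=np.c_[-(Y-Y[0]),0.0262*(X-X[0])+0.003*(Y-Y[0]),X-X[0]]
for i in range(1,101):
    s=np.round(T[i]-acc,[1][0]); s[1]=round(T[i][1]-acc[1],2);acc+=s
    print(f"[{s[0]:.1f},{s[1]:.2f},{s[2]:.1f}],",end="\n" if i%10==0 else "")
```

```text
[0.2,-0.12,-4.7],[0.5,-0.13,-4.7],[1.0,-0.12,-4.6],[1.2,-0.12,-4.5],[1.7,-0.13,-4.5],[1.9,-0.11,-4.2],[2.3,-0.12,-4.1],[2.7,-0.11,-4.0],[2.9,-0.10,-3.7],[3.2,-0.10,-3.4],
[3.4,-0.10,-3.2],[3.7,-0.09,-2.9],[4.0,-0.08,-2.7],[4.1,-0.07,-2.3],[4.2,-0.06,-1.9],[4.5,-0.06,-1.7],[4.5,-0.05,-1.2],[4.6,-0.03,-1.0],[4.7,-0.03,-0.5],[4.7,-0.02,-0.2],
[4.7,-0.01,0.2],[4.7,-0.00,0.5],[4.6,0.01,1.0],[4.5,0.02,1.2],[4.5,0.03,1.7],[4.2,0.04,1.9],[4.1,0.05,2.3],[4.0,0.05,2.7],[3.7,0.07,2.9],[3.4,0.07,3.2],
[3.2,0.08,3.4],[2.9,0.09,3.7],[2.7,0.10,4.0],[2.3,0.10,4.1],[1.9,0.10,4.2],[1.7,0.11,4.5],[1.2,0.12,4.5],[1.0,0.12,4.6],[0.5,0.12,4.7],[0.2,0.12,4.7],
[-0.2,0.12,4.7],[-0.5,0.13,4.7],[-1.0,0.12,4.6],[-1.2,0.12,4.5],[-1.7,0.13,4.5],[-1.9,0.11,4.2],[-2.3,0.12,4.1],[-2.7,0.11,4.0],[-2.9,0.10,3.7],[-3.2,0.10,3.4],
[-3.4,0.10,3.2],[-3.7,0.09,2.9],[-4.0,0.08,2.7],[-4.1,0.07,2.3],[-4.2,0.06,1.9],[-4.5,0.06,1.7],[-4.5,0.05,1.2],[-4.6,0.03,1.0],[-4.7,0.03,0.5],[-4.7,0.02,0.2],
[-4.7,0.01,-0.2],[-4.7,0.00,-0.5],[-4.6,-0.01,-1.0],[-4.5,-0.02,-1.2],[-4.5,-0.03,-1.7],[-4.2,-0.04,-1.9],[-4.1,-0.05,-2.3],[-4.0,-0.05,-2.7],[-3.7,-0.07,-2.9],[-3.4,-0.07,-3.2],
[-3.2,-0.08,-3.4],[-2.9,-0.09,-3.7],[-2.7,-0.10,-4.0],[-2.3,-0.10,-4.1],[-1.9,-0.10,-4.2],[-1.7,-0.11,-4.5],[-1.2,-0.12,-4.5],[-1.0,-0.12,-4.6],[-0.5,-0.12,-4.7],[-0.2,-0.12,-4.7],
[0.2,-0.12,-4.7],[0.5,-0.13,-4.7],[1.0,-0.12,-4.6],[1.2,-0.12,-4.5],[1.7,-0.13,-4.5],[1.9,-0.11,-4.2],[2.3,-0.12,-4.1],[2.7,-0.11,-4.0],[2.9,-0.10,-3.7],[3.2,-0.10,-3.4],
[3.4,-0.10,-3.2],[3.7,-0.09,-2.9],[4.0,-0.08,-2.7],[4.1,-0.07,-2.3],[4.2,-0.06,-1.9],[4.5,-0.06,-1.7],[4.5,-0.05,-1.2],[4.6,-0.03,-1.0],[4.7,-0.03,-0.5],[4.7,-0.02,-0.2],
```

Press to about 10 N, then drag the first 5 rows and look.

```bash
python3 -m crank '{"rotation":[[0,0,0],[0,0,0]],"delta_pos":[[0,0.5,0],[0,0,0]],"hand":[1,1]}'|grep -E "tcp|force"; python3 -m crank '{"rotation":[[0,0,0],[0,0,0],[0,0,0],[0,0,0],[0,0,0]],"delta_pos":[[0.2,-0.12,-4.7],[0.5,-0.13,-4.7],[1.0,-0.12,-4.6],[1.2,-0.12,-4.5],[1.7,-0.13,-4.5]],"hand":[1,1,1,1,1]}'|grep -E "time|tcp|force"
python3 - <<'E'
from h import *
s=arm.read_state();print(s["tcp_pos"],s["wrist_force"],s["moment"])
p,d=arm.capture("wrist");pos,R=s["tcp_pos"],s["ee_rot"];np.savez("pics/w13.npz",p=p,d=d,pos=pos,R=R);cv2.imwrite("pics/w13.png",p[:,:,::-1])
E
```

```text
tcp_pos: [570.7, 78.4, 97.2]
wrist_force: [-1.9, -0.4, 8.6]
time: 16.95
tcp_pos: [549.9, 74.0, 98.2]
wrist_force: [4.5, 0.6, 5.1]
[549.93852499  73.97693603  98.21758842] [4.53247798 0.62294903 5.13092011] [ 0.21500943 -0.72282585  0.0163034 ]
```

View pics/w13.png

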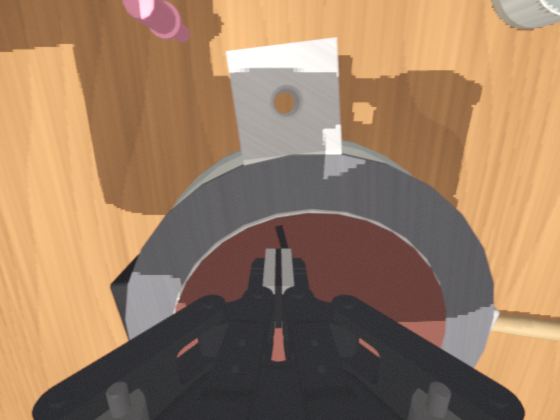

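The disc follows: the index line at (282,240) has moved with the fingers, with 4.5 N sideways. Normal force fell to about 5 N, so I'll press slightly more and continue.

```bash
python3 -m crank '{"rotation":[[0,0,0],[0,0,0],[0,0,0],[0,0,0],[0,0,0]],"delta_pos":[[1.9,0.05,-4.2],[2.3,0.05,-4.1],[2.7,0.05,-4.0],[2.9,0.05,-3.7],[3.2,0.0,-3.4]],"hand":[1,1,1,1,1]}'|grep -E "time|tcp|force"
```

```text
time: 17.5
tcp_pos: [530.8, 61.2, 98.4]
wrist_force: [3.8, 2.6, 9.3]
```

```bash
python3 -m crank '{"rotation":[[0,0,0],[0,0,0],[0,0,0],[0,0,0],[0,0,0]],"delta_pos":[[3.4,-0.05,-3.2],[3.7,-0.05,-2.9],[4.0,-0.05,-2.7],[4.1,-0.05,-2.3],[4.2,-0.06,-1.9]],"hand":[1,1,1,1,1]}'|grep -E "time|tcp|force"
```

```text
time: 18.0
tcp_pos: [517.5, 42.0, 98.6]
wrist_force: [3.3, 3.8, 9.1]
```

```bash
python3 -m crank '{"rotation":[[0,0,0],[0,0,0],[0,0,0],[0,0,0],[0,0,0],[0,0,0],[0,0,0],[0,0,0],[0,0,0],[0,0,0]],"delta_pos":[[4.5,-0.06,-1.7],[4.5,-0.05,-1.2],[4.6,-0.03,-1.0],[4.7,-0.03,-0.5],[4.7,-0.02,-0.2],[4.7,-0.01,0.2],[4.7,0,0.5],[4.6,0.01,1.0],[4.5,0.02,1.2],[4.5,0.03,1.7]],"hand":[1,1,1,1,1,1,1,1,1,1]}'|grep -E "time|tcp|force"
```

```text
time: 19.0
tcp_pos: [516.0, -3.9, 98.5]
wrist_force: [-1.7, 4.4, 12.3]
```

```bash
python3 -m crank '{"rotation":[[0,0,0],[0,0,0],[0,0,0],[0,0,0],[0,0,0],[0,0,0],[0,0,0],[0,0,0],[0,0,0],[0,0,0]],"delta_pos":[[4.2,-0.04,1.9],[4.1,-0.04,2.3],[4.0,-0.03,2.7],[3.7,0.0,2.9],[3.4,0.05,3.2],[3.2,0.08,3.4],[2.9,0.09,3.7],[2.7,0.10,4.0],[2.3,0.10,4.1],[1.9,0.10,4.2]],"hand":[1,1,1,1,1,1,1,1,1,1]}'|grep -E "time|tcp|force"
```

```text
time: 20.0
tcp_pos: [547.4, -36.9, 97.8]
wrist_force: [-3.7, 0.5, 11.6]
```

```bash
python3 -m crank '{"rotation":[[0,0,0],[0,0,0],[0,0,0],[0,0,0],[0,0,0],[0,0,0],[0,0,0],[0,0,0],[0,0,0],[0,0,0]],"delta_pos":[[1.7,0.08,4.5],[1.2,0.09,4.5],[1.0,0.10,4.6],[0.5,0.10,4.7],[0.2,0.12,4.7],[-0.2,0.12,4.7],[-0.5,0.13,4.7],[-1.0,0.12,4.6],[-1.2,0.12,4.5],[-1.7,0.13,4.5]],"hand":[1,1,1,1,1,1,1,1,1,1]}'|grep -E "time|tcp|force"
python3 - <<'E'
from h import *
s=arm.read_state();print(s["tcp_pos"],s["wrist_force"],s["moment"])
for n in ("wrist","top"):
    p,d=arm.capture(n);pos,R=s["tcp_pos"],s["ee_rot"];np.savez(f"pics/{n}14.npz",p=p,d=d,pos=pos,R=R);cv2.imwrite(f"pics/{n}14.png",p[:,:,::-1] if n=="wrist" else cv2.resize(p[170:275,185:325,::-1],None,fx=5.5,fy=5.5,interpolation=cv2.INTER_CUBIC))
E
```

```text
time: 21.0
tcp_pos: [593.5, -37.7, 96.8]
wrist_force: [-4.6, -1.6, 9.4]
[593.49858811 -37.69210854  96.78900631] [-4.5998195  -1.61009324  9.39597017] [-0.31310666  0.75448763  0.02780735]
```

View pics/wrist14.png

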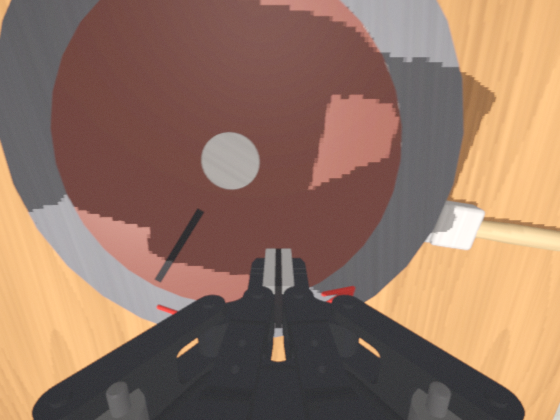

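View pics/top14.png

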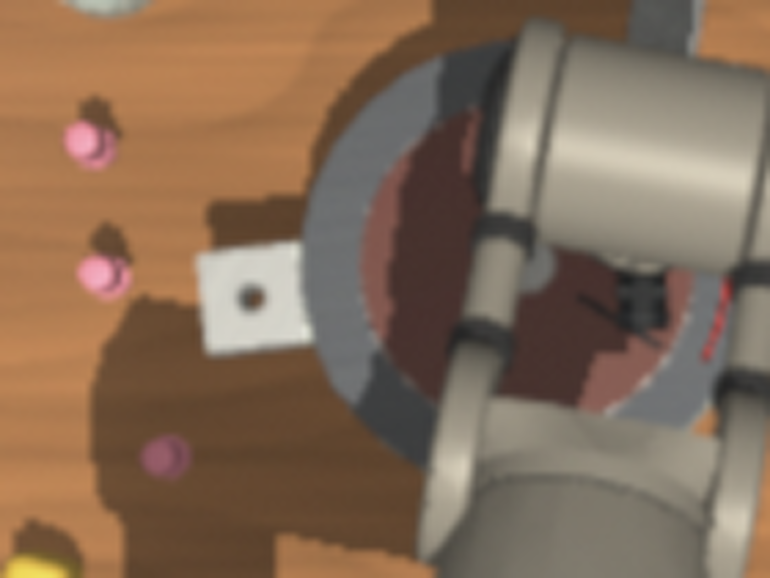

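Run:
```python
from h import *
def ang(f,a,b,z):
    _,_,pos,R=wf(f);A=wpt(*a,z,pos,R);B=wpt(*b,z,pos,R);v=(A-B)[:2];return A.round(1),B.round(1),np.degrees(np.arctan2(v[1],v[0]))
print(ang("pics/w1.npz",(281.5,236.5),(286.5,275.5),125))
print(ang("pics/w12.npz",(264,212.5),(268.5,247),125))
print(ang("pics/w13.npz",(279.5,226.5),(286.5,248),125))
print(ang("pics/wrist14.npz",(157,280),(202,210),126))
```

```text
(array([559.7,  98.5, 125. ]), array([565.4,  49.5, 125. ]), np.float64(96.58955413117229))
(array([560.3,  98.2, 125. ]), array([562.8,  74.5, 125. ]), np.float64(96.10370906800983))
(array([549.6,  96.1, 125. ]), array([553.4,  83.4, 125. ]), np.float64(106.72882558359223))
(array([525.4, -46.7, 126. ]), array([553.9,  -5.4, 126. ]), np.float64(-124.55920055507195))
```

The disc has turned about 139° for 202° of finger travel, so it is slipping somewhat. I'll press a little more, to about 12–13 N.

```bash
python3 -m crank '{"rotation":[[0,0,0],[0,0,0],[0,0,0],[0,0,0],[0,0,0],[0,0,0],[0,0,0],[0,0,0],[0,0,0],[0,0,0]],"delta_pos":[[-1.9,0.21,4.2],[-2.3,0.22,4.1],[-2.7,0.21,4.0],[-2.9,0.20,3.7],[-3.2,0.20,3.4],[-3.4,0.10,3.2],[-3.7,0.09,2.9],[-4.0,0.08,2.7],[-4.1,0.07,2.3],[-4.2,0.06,1.9]],"hand":[1,1,1,1,1,1,1,1,1,1]}'|grep -E "time|tcp|force"
```

```text
time: 22.1
tcp_pos: [626.9, -6.0, 95.8]
wrist_force: [-1.9, -4.4, 9.8]
```

```bash
python3 -m crank '{"rotation":[[0,0,0],[0,0,0],[0,0,0],[0,0,0],[0,0,0],[0,0,0],[0,0,0],[0,0,0],[0,0,0],[0,0,0]],"delta_pos":[[-4.5,0.16,1.7],[-4.5,0.15,1.2],[-4.6,0.13,1.0],[-4.7,0.13,0.5],[-4.7,0.12,0.2],[-4.7,0.05,-0.2],[-4.7,0.00,-0.5],[-4.6,-0.01,-1.0],[-4.5,-0.02,-1.2],[-4.5,-0.03,-1.7]],"hand":[1,1,1,1,1,1,1,1,1,1]}'|grep -E "time|tcp|force"
python3 - <<'E'
from h import *
s=arm.read_state();print(s["tcp_pos"],s["wrist_force"],s["moment"])
for n in ("wrist","top"):
    p,d=arm.capture(n);pos,R=s["tcp_pos"],s["ee_rot"];np.savez(f"pics/{n}15.npz",p=p,d=d,pos=pos,R=R);cv2.imwrite(f"pics/{n}15.png",p[:,:,::-1] if n=="wrist" else cv2.resize(p[170:275,185:325,::-1],None,fx=5.5,fy=5.5,interpolation=cv2.INTER_CUBIC))
E
```

```text
time: 23.1
tcp_pos: [628.4, 40.0, 95.7]
wrist_force: [1.6, -4.2, 9.8]
[628.40301182  39.97271693  95.72478923] [ 1.62180378 -4.20891976  9.82547118] [-0.87600825 -0.40944504  0.0435059 ]
```

View pics/wrist15.png

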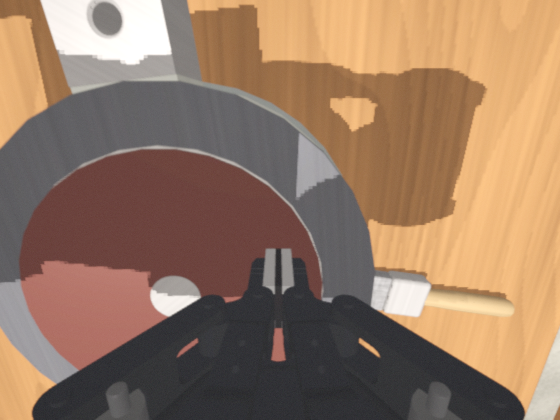

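View pics/top15.png

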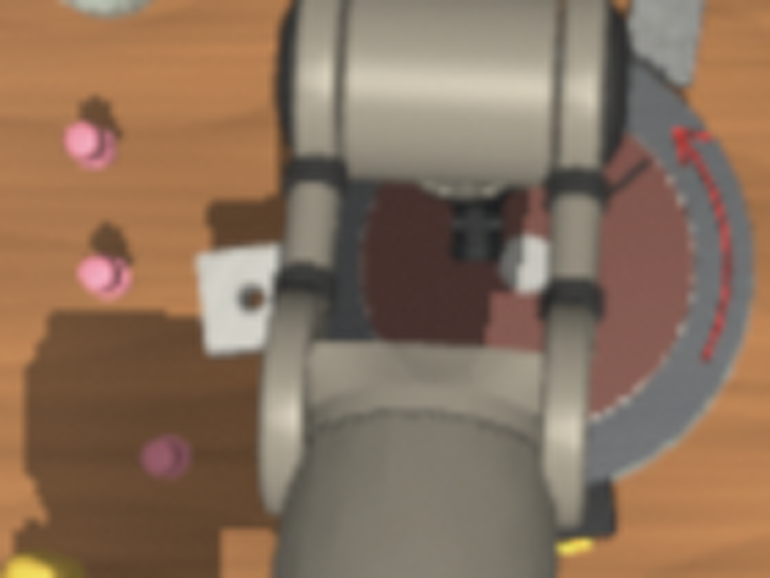

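Top view: the index line at (650,160) means about 214° turned. Slip is lower, so I continue.

```bash
python3 -m crank '{"rotation":[[0,0,0],[0,0,0],[0,0,0],[0,0,0],[0,0,0],[0,0,0],[0,0,0],[0,0,0],[0,0,0],[0,0,0]],"delta_pos":[[-4.2,0.04,-1.9],[-4.1,0.03,-2.3],[-4.0,0.03,-2.7],[-3.7,-0.01,-2.9],[-3.4,-0.03,-3.2],[-3.2,-0.08,-3.4],[-2.9,-0.09,-3.7],[-2.7,-0.10,-4.0],[-2.3,-0.10,-4.1],[-1.9,-0.10,-4.2]],"hand":[1,1,1,1,1,1,1,1,1,1]}'|grep -E "time|tcp|force"
```

```text
time: 24.2
tcp_pos: [596.9, 73.3, 96.4]
wrist_force: [5.1, -1.8, 9.7]
```

```bash
python3 -m crank '{"rotation":[[0,0,0],[0,0,0],[0,0,0],[0,0,0],[0,0,0],[0,0,0],[0,0,0],[0,0,0],[0,0,0],[0,0,0]],"delta_pos":[[-1.7,-0.05,-4.5],[-1.2,-0.06,-4.5],[-1.0,-0.06,-4.6],[-0.5,-0.08,-4.7],[-0.2,-0.08,-4.7],[0.2,-0.08,-4.7],[0.5,-0.13,-4.7],[1.0,-0.12,-4.6],[1.2,-0.12,-4.5],[1.7,-0.13,-4.5]],"hand":[1,1,1,1,1,1,1,1,1,1]}'|grep -E "time|tcp|force"
```

```text
time: 25.2
tcp_pos: [551.3, 74.0, 97.4]
wrist_force: [4.4, 1.6, 11.2]
```

```bash
python3 -m crank '{"rotation":[[0,0,0],[0,0,0],[0,0,0],[0,0,0],[0,0,0],[0,0,0],[0,0,0],[0,0,0],[0,0,0],[0,0,0]],"delta_pos":[[1.9,-0.11,-4.2],[2.3,-0.12,-4.1],[2.7,-0.11,-4.0],[2.9,-0.10,-3.7],[3.2,-0.10,-3.4],[3.4,-0.10,-3.2],[3.7,-0.09,-2.9],[4.0,-0.08,-2.7],[4.1,-0.07,-2.3],[4.2,-0.06,-1.9]],"hand":[1,1,1,1,1,1,1,1,1,1]}'|grep -E "time|tcp|force"
python3 - <<'E'
from h import *
s=arm.read_state();print(s["tcp_pos"],s["wrist_force"],s["moment"])
for n in ("wrist","top"):
    p,d=arm.capture(n);pos,R=s["tcp_pos"],s["ee_rot"];np.savez(f"pics/{n}16.npz",p=p,d=d,pos=pos,R=R);cv2.imwrite(f"pics/{n}16.png",p[:,:,::-1] if n=="wrist" else cv2.resize(p[170:275,185:325,::-1],None,fx=5.5,fy=5.5,interpolation=cv2.INTER_CUBIC))
E
```

```text
time: 26.2
tcp_pos: [518.2, 42.0, 98.1]
wrist_force: [2.5, 4.2, 13.9]
[518.22843748  41.99530766  98.11156504] [ 2.52832983  4.16642741 13.86946445] [ 0.65365862 -0.49736644  0.05795442]
```

View pics/wrist16.png

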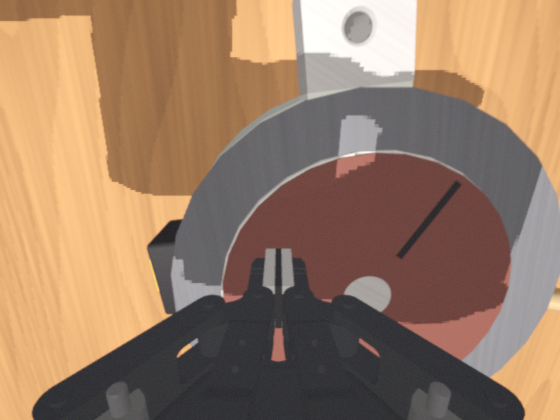

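View pics/top16.png

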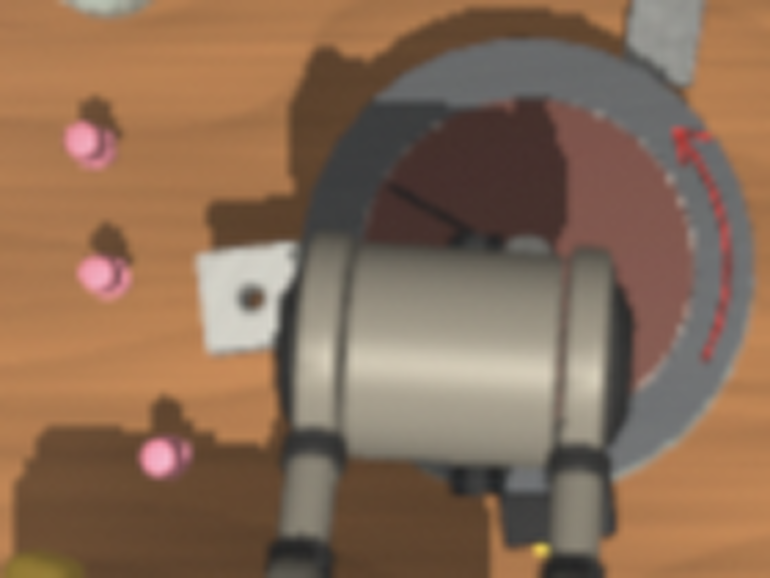

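Turned about 323°. I'll ease the force and go 13 more rows, aiming for about 375°.

```bash
python3 -m crank '{"rotation":[[0,0,0],[0,0,0],[0,0,0],[0,0,0],[0,0,0],[0,0,0],[0,0,0],[0,0,0],[0,0,0],[0,0,0],[0,0,0],[0,0,0],[0,0,0]],"delta_pos":[[4.5,-0.2,-1.7],[4.5,-0.15,-1.2],[4.6,-0.13,-1.0],[4.7,-0.08,-0.5],[4.7,-0.02,-0.2],[4.7,-0.01,0.2],[4.7,0,0.5],[4.6,0.01,1.0],[4.5,0.02,1.2],[4.5,0.03,1.7],[4.2,0.04,1.9],[4.1,0.05,2.3],[4.0,0.05,2.7]],"hand":[1,1,1,1,1,1,1,1,1,1,1,1,1]}'|grep -E "time|tcp|force"
python3 - <<'E'
from h import *
s=arm.read_state();print(s["tcp_pos"],s["wrist_force"],s["moment"])
for n in ("wrist",):
    p,d=arm.capture(n);pos,R=s["tcp_pos"],s["ee_rot"];np.savez(f"pics/{n}17.npz",p=p,d=d,pos=pos,R=R);cv2.imwrite(f"pics/{n}17.png",p[:,:,::-1])
E
```

```text
time: 27.6
tcp_pos: [523.1, -16.3, 97.9]
wrist_force: [-2.7, 4.9, 14.8]
[523.07542771 -16.28964907  97.93263782] [-2.70006667  4.89257487 14.83095629] [0.7446887  0.42940847 0.06234632]
```

View pics/wrist17.png

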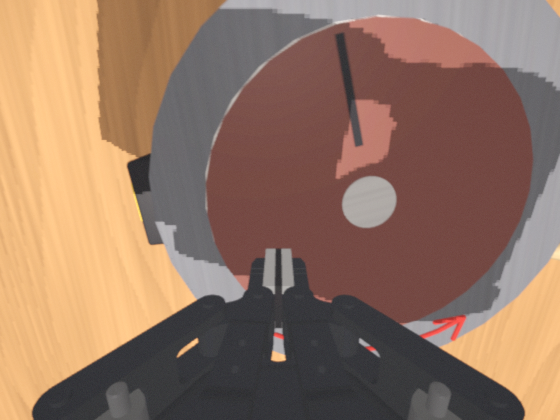

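```bash
python3 - <<'E'
from h import *
_,_,pos,R=wf("pics/wrist17.npz");A=wpt(341,35,125,pos,R);B=wpt(359,145,125,pos,R);v=A-B;print(A,B,np.degrees(np.arctan2(v[1],v[0])))
E
python3 -m crank '{"rotation":[[0,0,0],[0,0,0],[0,0,0],[0,0,0]],"delta_pos":[[3.7,-0.2,2.9],[3.4,-0.15,3.2],[3.2,-0.05,3.4],[2.9,0.0,3.7]],"hand":[1,1,1,1]}'|grep -E "time|tcp|force"
```

```text
[549.09914979  94.94739912 125.        ] [560.96475838  48.31354891 125.        ] 104.27552702967262
time: 28.05
tcp_pos: [535.5, -29.7, 97.9]
wrist_force: [-3.4, 3.0, 12.3]
```

About 368° before these 4 rows, so roughly 380° now. Lift off straight up and clear.

```bash
python3 -m crank '{"rotation":[[0,0,0],[0,0,0],[0,0,0],[0,0,0],[0,0,0],[0,0,0],[0,0,0],[0,0,0],[0,0,0],[0,0,0],[0,0,0],[0,0,0]],"delta_pos":[[0,-3,0],[0,-6,0],[0,-15,0],[0,-20,0],[0,-25,0],[0,-25,-20],[0,-10,-40],[0,0,-40],[0,0,-40],[0,0,-20],[0,0,0],[0,0,0]],"hand":[1,1,1,1,1,1,1,1,1,1,1,1]}'|grep -E "time|tcp|force"
python3 - <<'E'
from h import *
s=arm.read_state();print(s["tcp_pos"],s["wrist_force"],s["joint_vel"].round(1))
for n in ("top","side"):
    p,d=arm.capture(n);np.savez(f"pics/{n}18.npz",p=p,d=d);cv2.imwrite(f"pics/{n}18.png",p[:,:,::-1])
    if n=="top": cv2.imwrite("pics/top18c.png",cv2.resize(p[170:275,185:325,::-1],None,fx=5.5,fy=5.5,interpolation=cv2.INTER_CUBIC))
E
```

```text
time: 29.25
tcp_pos: [375.8, -30.1, 200.9]
wrist_force: [-0.6, -0.1, 0.2]
[375.7525768  -30.14092922 200.86380998] [-0.6033168  -0.08525308  0.16580497] [ 0.4  1.6 -1.4  0.1 -0.   0. ]
```

View pics/top18c.png

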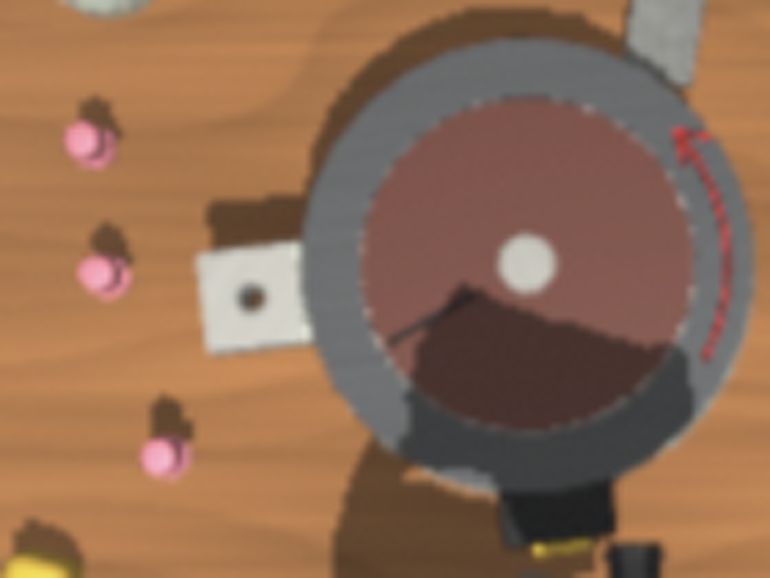

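View pics/side18.png

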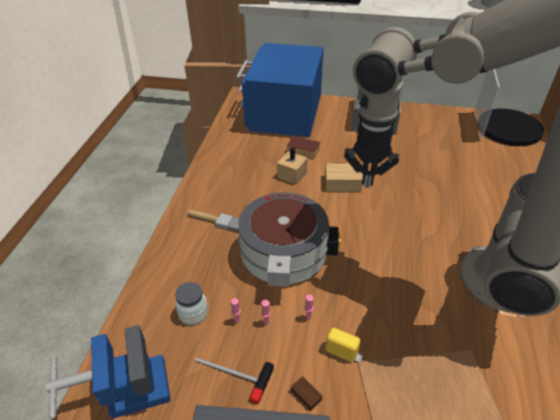

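View pics/top18.png

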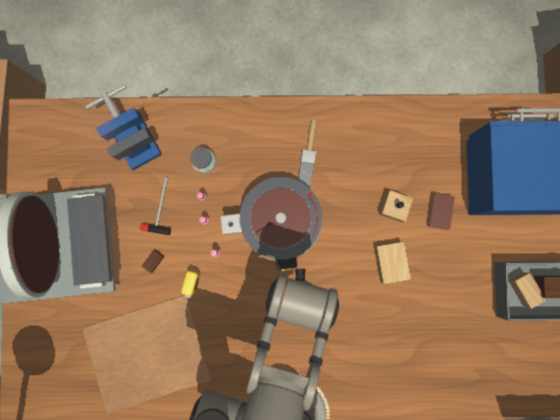

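The line now points from (480,292) to (390,343), which is about 120°. That is about 384° (6.7 rad) turned, within range. The pin is standing in the block, the bystanders are in place and the arm is clear, so I'm handing in.

```bash
python3 -c "
from station import arm
arm.finish_job()"
```

```text
the job is handed in; nothing more can be done
```

The job is handed in at about 29 s of the 72 s allowed; no verdict is reported.

- **Pin:** I pulled the black lock pin from the sander and stood it in the parking block. Its collar looked seated, and the top measured about 101 mm against the 102 mm expected. In the last side and top pictures it is still standing.
- **Disc:** I dragged it counter-clockwise with shut fingertips, following its lean. In the last picture the index line shows about 384° (6.7 rad), within the 5.95 to 8.1 rad allowed. I never moved the fingers backwards on the disc.
- **Pressing force:** The highest reading was about 15 N straight down, or about 16 N in total, against the 20 N limit. I only read the force at the end of each move, so a short peak in between could have gone unseen.
- **At the end:** The arm was clear with wrist force near zero. The bystanders look unmoved in the pictures, though I did not measure them.

Two things did not match what I expected:

- **Fingertips:** They sit about 30 mm behind the stated TCP. I found this in the wrist pictures and allowed for it. First contact with the disc came about 3 mm higher than that predicted.
- **Slip:** The fingers slipped over the disc, so they had to travel about 504° to turn it about 384°.

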